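Gauge the bore depth of a batch of bushes and sort them

TASK

Pull the lamp switch's spring knob right out to switch the lamp on and let it go back to rest; then, working along the wide bin from the robot's left to its right, slide the depth rod into the bore of each bush until it bottoms, pause there and read how much of the stem still shows. Put the rod back fully home in its wooden stand, lift the good bushes (bore 40 mm deep) out of the bin and stand them upright in the wooden crate, and the short-bored ones (30 mm) upright in the steel tray; last of all pull the knob out once more to switch the lamp off, and let it go back. Leave the can, jar, tape, bottle and screwdriver alone.

Things in the scene. Friction and masses are not known exactly. Their poses are not given: they have to be found in the camera images.
- pull_knob (a joint): the lamp switch's spring pull knob: a black cylinder 30 mm across and 20 mm tall on a 12 mm stem, on the sloping top of a grey switch box (100 x 90 mm, 75 mm tall at most). Value 0 = at rest, grows as it is pulled out along its own axis, stop at 0.018 m. A spring draws it back: 2 N at rest to 8.5 N fully out; it switches (on, and the next time off) past 13 mm
- knob_grip (a point): centre of the pull knob's black cylinder, 30 mm above the box's sloping top; moves with the knob. z axis = pulling direction, outward along the stem (leaning about 17 degrees from vertical); x axis slopes along the box's top
- rod: depth rod, 0.12 kg: steel stem 10 mm thick, 75 mm from tip to collar (30 mm across, 75 to 80 mm from the tip), then a black square handle 16 x 16 mm (80 to 120 mm, sides parallel to its x and y). Origin at the tip, z from tip to handle. At the start upright in the wooden stand, collar on the stand's top
- rod_tip (a point): the tip of the rod's stem
- stand: fixed wooden block 60 x 60 mm, 85 mm tall, with a 16 mm hole down its middle, 80 mm deep, which holds the rod. Origin at the centre of its underside, z up
- stand_hole0 (a point): centre of the mouth of the stand's hole, 85 mm above the bench
- bin: fixed wide grey bin, 150 mm (its x) by 310 mm (its y), walls 5 mm thick and 32 mm high, floor 5 mm thick; the bushes stand in it in a row along its y. Origin at the centre of its underside
- tray: fixed shallow dark steel tray, 120 mm (its x) by 190 mm (its y), walls 4 mm thick and 15 mm high, floor 4 mm thick: for the short-bored bushes. Empty at the start; four bushes fit in it, two by two (say 28 mm either side of the middle along x, 44 mm along y). Origin at the centre of its underside
- crate: fixed wooden crate, 120 mm (its x) by 190 mm (its y), walls 6 mm thick and 34 mm high, floor 6 mm thick: for the good bushes. Empty at the start; four bushes fit, two by two as in the tray. The tray and the crate stand one behind the other on the robot's right, either one nearer. Origin at the centre of its underside
- bush_1a: aluminium bush, or None if absent: cylinder 44 mm across, 60 mm tall, 0.25 kg, 15 mm blind bore in the middle of its top, 40 mm deep (good) or 30 mm (short); all alike outside, so it must be gauged. Starts at the first (leftmost) place of the row, counted from the bin's +y end (robot's left); one bush or none per place. Origin: centre of its underside, z up
- bush_1b: aluminium bush, or None if absent: cylinder 44 mm across, 60 mm tall, 0.25 kg, 15 mm blind bore in the middle of its top, 40 mm deep (good) or 30 mm (short); all alike outside, so it must be gauged. Starts at the first (leftmost) place of the row, counted from the bin's +y end (robot's left); one bush or none per place. Origin: centre of its underside, z up
- bush_2a: aluminium bush, or None if absent: cylinder 44 mm across, 60 mm tall, 0.25 kg, 15 mm blind bore in the middle of its top, 40 mm deep (good) or 30 mm (short); all alike outside, so it must be gauged. Starts at the second place of the row, counted from the bin's +y end (robot's left); one bush or none per place. Origin: centre of its underside, z up
- bush_2b: aluminium bush, or None if absent: cylinder 44 mm across, 60 mm tall, 0.25 kg, 15 mm blind bore in the middle of its top, 40 mm deep (good) or 30 mm (short); all alike outside, so it must be gauged. Starts at the second place of the row, counted from the bin's +y end (robot's left); one bush or none per place. Origin: centre of its underside, z up
- bush_3a: aluminium bush, or None if absent: cylinder 44 mm across, 60 mm tall, 0.25 kg, 15 mm blind bore in the middle of its top, 40 mm deep (good) or 30 mm (short); all alike outside, so it must be gauged. Starts at the third place of the row, counted from the bin's +y end (robot's left); one bush or none per place. Origin: centre of its underside, z up
- bush_3b: aluminium bush, or None if absent: cylinder 44 mm across, 60 mm tall, 0.25 kg, 15 mm blind bore in the middle of its top, 40 mm deep (good) or 30 mm (short); all alike outside, so it must be gauged. Starts at the third place of the row, counted from the bin's +y end (robot's left); one bush or none per place. Origin: centre of its underside, z up
- bush_4a: aluminium bush, or None if absent: cylinder 44 mm across, 60 mm tall, 0.25 kg, 15 mm blind bore in the middle of its top, 40 mm deep (good) or 30 mm (short); all alike outside, so it must be gauged. Starts at the fourth (rightmost) place of the row, counted from the bin's +y end (robot's left); one bush or none per place. Origin: centre of its underside, z up
- bush_4b: aluminium bush, or None if absent: cylinder 44 mm across, 60 mm tall, 0.25 kg, 15 mm blind bore in the middle of its top, 40 mm deep (good) or 30 mm (short); all alike outside, so it must be gauged. Starts at the fourth (rightmost) place of the row, counted from the bin's +y end (robot's left); one bush or none per place. Origin: centre of its underside, z up
- tin: a steel can 66 mm across and 85 mm tall: not part of the job, leave it alone. Origin at (or near) the centre of its underside
- jar: a clear jar 52 mm across and 70 mm tall: not part of the job, leave it alone. Origin at (or near) the centre of its underside
- tape: a roll of black tape lying flat, 90 mm across, 22 mm high: not part of the job, leave it alone. Origin at (or near) the centre of its underside
- spray: a white bottle 60 mm across, 170 mm tall: not part of the job, leave it alone. Origin at (or near) the centre of its underside
- driver: a screwdriver lying on the bench: not part of the job, leave it alone. Origin at (or near) the centre of its underside
- washer_4: a thick steel washer lying flat, 34 mm across, 8 mm high, in the fourth (rightmost) place of the row when no bush stands there (None otherwise): not part of the job
Things that resemble listed ones, but are neither listed nor needed, are in the scene too. What is shaped like the bush_1b but purple is not meant.

How it is judged:
By the outcome, as a careful person would: the job done as asked, in the order asked, and still so for the second after the job is handed in, with the robot touching nothing.
Of bush_1a, bush_1b only 1 to 1 are there at a start; the rules pass over those that are not, and their reading is None.
Of bush_2a, bush_2b only 1 to 1 are there at a start; the rules pass over those that are not, and their reading is None.
Of bush_3a, bush_3b only 1 to 1 are there at a start; the rules pass over those that are not, and their reading is None.
Of bush_4a, bush_4b, washer_4 only 1 to 1 are there at a start; the rules pass over those that are not, and their reading is None.
At some moment in a run one of bush_1a, bush_1b, bush_2a, bush_2b, bush_3a, bush_3b, bush_4a, bush_4b may be knocked a few centimetres aside while the robot is not near it.
Once in a run the grip may slacken for a moment while it holds something.
It also fails if it takes over 210 s, if anything falls off the work surface, if the arm or the gripper's body presses on something with over 40 N, if the wrist force passes 120 N, or if a joint passes its speed limit or range.

ROBOT

A 7-joint arm with a two-finger parallel gripper is mounted at the origin on the work surface. World frame = base frame: x ahead of the robot, y to its left, z up, the work surface at z = 0. Lengths are in m, angles in rad, forces in N, time in s.
With the tool pointing down it reaches from about 0.425 to 0.875 m from the base axis. Payload 4.7 kg.
Tool frame: the origin (TCP) lies between the finger pads; the fingertips stand 14 mm ahead of it and the grasp point (between the pads) lies 5 mm behind it; z points along the fingers, y is the line along which they close (so a half turn about z gives the same grasp; the last joint's range is limited). The gripper opens to 87 mm and grips with 3 to 60 N. Pads are 19 mm wide; open, the fingers measure 117 mm over their backs; the gripper's body (75 mm by 190 mm) begins 51 mm behind the grasp point.
Start: joints at [-1.176, 0.321, -0.07, 1.45, 0.023, 1.371, -0.057], TCP at [0.242, 0.603, 0.237] pointing down, gripper open.
Joint ranges: [-2.86, 2.86], [-0.3, 2.09], [-1.38, 1.24], [0.06, 2.45], [-1.56, 4.7], [0.09, 2.05], [-2.69, 2.69]. Speed limits (rad/s): [2.57, 2.57, 3.14, 3.14, 3.14, 3.14, 3.14].

INTERFACE

Orientations are given as a rotation vector (axis times angle).
In Python, from bench import get_state, get_image, camera_params, close_job gives the robot as it stands. The module is installed in compiled form; this text tells all that it offers.
- The arm moves only by the tool arm_command, never from a script. Its argument "motion" is a list of rows, each a list of 5 numbers: the finger opening in mm, from 0 to 87, then the shift along the tool's x, y, z in mm, then the turn about the tool's z in degrees. In form: [[gripper, x, y, z, spin], ...]. A call has 1 to 5 rows; each row is the pose to reach, as a shift and turn from the pose commanded when the call began, along the tool's axes at that moment; what a row does not reach only later rows make up. A row lasts 1/12 s, in which the tool goes at most 41.7 mm and 7.16 degrees, less where a joint would pass 70% of its speed; a pose out of reach is approached as far as the arm can. A call with a gripper value outside its range is refused whole. The fingers move at their own pace and stop on an object; "newtons" is the grip in N (left out, the last holds). Time passes only in rows, so rows that repeat a pose let the fingers close. It gives the time, the measured TCP pose, the force, the opening and the grip force at its end, in the units of the state.
- get_state(): the state, without advancing time (a new reading comes with each control period).
- get_image(name): name is "side" or "top"; returns (picture, depth): 480x640x3 uint8, red, green, blue; 480x640 float32, m along the optical axis (not along the pixel's ray), 0 where there is no reading.
- camera_params(name): a dict with "intrinsics" (3x3 intrinsics, pixels), "D" ([k1, k2, p1, p2, k3] as OpenCV has them; the pictures are not rectified), "extrinsics" (4x4, takes a point from camera to world coordinates). Camera axes: x right, y down, z forward; pixel columns grow to the right and rows downward; lengths in m; the calibration is good to about 2 mm. A picture is of the moment at which its call begins. camera_params takes no time and is no camera call.
- close_job(): hands the job in; it is judged then, once.
The state is a dict: "time": time; "joint_positions": joint angles; "qd": joint speeds; "joint_torque": joint torques, N m; "position": TCP position; "tool_rot": TCP orientation; "ft_force": force on the tool from outside, world axes, zero at the start; "torque": the same for the moment, N m; "grip_width": opening from 0.0 (shut) to 1.0 (fully open); "grip_force": force on a finger pad.
Only numpy, scipy, OpenCV 4.12 (cv2) and the standard library are available. Lean on these libraries where they do the work, as an engineer would, in place of code of your own. Each camera call takes 0.05 s, during which the arm holds its last target. There are 200 camera calls.

## Working session

There is one attempt and no reset: what is moved stays moved. The work goes in short steps, Python scripts to look and compute and a tool call to move; the robot and the scene stay as the last step left them, time stands still between calls to the robot, and variables do not carry over. Pictures are saved under pics/ and viewed, at most 14 in all, crops included, and the job is handed in when it is done.

Besides the shell and the picture viewer there is one more tool, called after "Call:" by a JSON object that holds its "op" and its "data", one argument or row to a line. arm_command: Moves the arm, as the interface text tells. Its arguments: {"type":"object","properties":{"motion":{"type":"array"},"newtons":{"type":"number"}},"required":["motion"]}

```bash
mkdir -p pics; cat > h.py <<'E'
import numpy as np, cv2
from bench import get_state, get_image, camera_params
def snap(n, f=None):
    im,d=get_image(n)
    if f: cv2.imwrite('pics/'+f,im[:,:,::-1])
    return im,d
def world(n,d):
    p=camera_params(n);K=np.array(p['intrinsics']);T=np.array(p['extrinsics'])
    v,u=np.mgrid[0:480,0:640]
    q=cv2.undistortPoints(np.stack([u,v],-1).reshape(-1,1,2).astype(float),K,np.array(p['D'])).reshape(480,640,2)
    P=np.concatenate([q*d[...,None],d[...,None]],-1)@T[:3,:3].T+T[:3,3]
    P[d==0]=np.nan
    return P
def proj(n,X):
    p=camera_params(n);T=np.linalg.inv(np.array(p['extrinsics']))
    return cv2.projectPoints(np.atleast_2d(X).astype(float),cv2.Rodrigues(T[:3,:3])[0],T[:3,3],np.array(p['intrinsics']),np.array(p['D']))[0].reshape(-1,2)
E
python3 - <<'E'
from h import *
for n in('top','side'):
    im,d=snap(n,n+'0.png'); np.savez(n+'0.npz',im=im,d=d)
    p=camera_params(n);print(np.round(p['extrinsics'],3).tolist(),np.round(p['intrinsics'],1).tolist(),(d==0).mean())
s=get_state();print(s)
E
```

```text
[[0.029, -0.999, 0.041, 0.508], [-1.0, -0.029, 0.003, 0.01], [-0.002, -0.041, -0.999, 1.157], [0.0, 0.0, 0.0, 1.0]] [[476.7, 0.0, 320.3], [0.0, 476.7, 245.5], [0.0, 0.0, 1.0]] 0.004150390625
[[-0.682, -0.39, 0.619, 0.036], [-0.731, 0.384, -0.564, 0.486], [-0.018, -0.837, -0.547, 0.562], [0.0, 0.0, 0.0, 1.0]] [[480.8, 0.0, 319.2], [0.0, 480.8, 246.5], [0.0, 0.0, 1.0]] 0.00408203125
{'time': 0.1, 'joint_positions': array([-1.1758895 ,  0.32174595, -0.07008591,  1.45153841,  0.02261506,
        1.37079386, -0.05691381]), 'qd': array([-0.00057955, -0.00063882, -0.00067106, -0.00301174, -0.0001599 ,
       -0.00090415, -0.00095945]), 'joint_torque': array([ 2.97514425e-04, -4.92569125e+01, -4.05548662e-01, -3.13400674e+01,
       -6.42258092e-02,  3.94264364e-02,  6.52584913e-05]), 'position': array([0.24146089, 0.60298821, 0.23558009]), 'tool_rot': array([-5.94493566e-01, -3.08460967e+00,  2.64655196e-03]), 'ft_force': array([-0.27552429,  0.17363696,  0.19874465]), 'torque': array([-0.05223619,  0.01467609,  0.00156271]), 'grip_force': 0.0, 'grip_width': 1.0010670394873797}
```

View pics/top0.png

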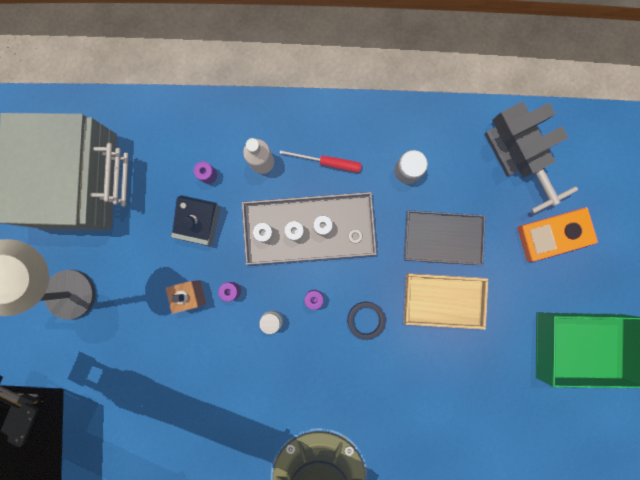

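View pics/side0.png

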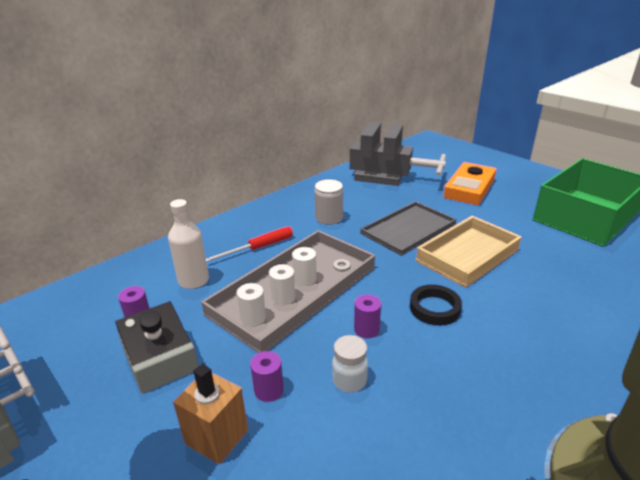

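Top view: switch box with knob at (195,220), stand and rod at (183,297), bin at (310,229) with bushes at (262,232), (294,230), (323,226) and the washer at (355,236), tray at (445,237) and crate at (446,302). The purple cylinders at (204,172), (228,292) and (314,300) are decoys: they are purple and outside the bin.

```bash
cat > m.py <<'E'
from h import *
def load(n):
    z=np.load(n+'0.npz');return z['im'],z['d']
def blob(P,box,zr):
    u0,u1,v0,v1=box;Q=P[v0:v1,u0:u1].reshape(-1,3);return Q[(Q[:,2]>zr[0])&(Q[:,2]<zr[1])]
E
python3 - <<'E'
from m import *
im,d=load('top');P=world('top',d)
def rep(name,box,zr):
    Q=blob(P,box,zr)
    (c,s,a)=cv2.minAreaRect(Q[:,:2].astype(np.float32)*1000)
    cc,r=cv2.minEnclosingCircle(Q[:,:2].astype(np.float32)*1000)
    print(name,len(Q),'mean',np.round(Q.mean(0)*1000,1),'z med',round(np.median(Q[:,2])*1000,1),'rect',np.round(c,1),np.round(s,1),round(a,1),'circ',np.round(cc,1),round(r,1))
rep('b1',(248,278,218,246),(.055,.075));rep('b2',(280,308,217,245),(.055,.075));rep('b3',(309,337,213,240),(.055,.075))
rep('binrim',(235,385,185,275),(.025,.04))
rep('tray',(400,490,205,270),(.010,.025));rep('crate',(400,495,268,335),(.027,.045))
rep('stand',(160,210,275,320),(.075,.095))
rep('rodtop',(160,210,275,320),(.115,.14))
rep('knob',(170,222,190,248),(.078,.12));rep('box',(165,225,190,248),(.03,.12))
rep('tin',(390,435,145,190),(.06,.1));rep('jar',(250,290,305,340),(.05,.09));rep('spray',(240,280,130,180),(.1,.2))
rep('washer',(345,366,227,246),(.0085,.02))
# switch box top plane
Q=blob(P,(170,222,190,248),(.045,.08));print(len(Q))
for i in range(195,245,6): print([f'{P[i,j,2]*1000:.0f}' for j in range(168,222,4)])
im,d=load('side');P=world('side',d)
rep('side b1',(236,268,280,330),(.06,.072));rep('side b2',(268,298,262,308),(.06,.072));rep('side b3',(290,320,245,290),(.06,.072))
rep('side stand',(170,250,360,470),(.08,.09))
rep('side rod',(190,216,362,400),(.098,.14))
rep('side knob',(137,165,305,335),(.08,.13))
E
```

```text
b1 260 mean [580.3 147.8  64.1] z med 64.3 rect [580.2 148.1] [41.7 42.1] 1.5 circ [580.7 148. ] 21.9
b2 251 mean [586.4  74.9  64.5] z med 64.5 rect [586.2  75.2] [42.6 40.7] 46.7 circ [586.4  75. ] 21.7
b3 252 mean [600.8   9.5  64.1] z med 64.3 rect [600.7   8.3] [42.3 41.5] 1.6 circ [601.2   9. ] 21.9
binrim 961 mean [595.8  47.   31.1] z med 31.1 rect [595.6  42.3] [150.6 310.7] 6.0 circ [595.4  42.1] 171.4
tray 438 mean [ 585.7 -288.8   13.9] z med 13.6 rect [ 583.9 -286.7] [190.7 120.8] 88.0 circ [ 584.6 -287.1] 111.4
crate 699 mean [ 430.8 -289.8   32.6] z med 32.7 rect [ 431.1 -289.6] [191.7 120.8] 88.0 circ [ 432.2 -288.3] 110.3
stand 628 mean [427.2 320.8  85. ] z med 84.9 rect [426.5 323. ] [60.5 60.2] 17.1 circ [426.8 323. ] 41.8
rodtop 72 mean [426.7 320.9 128.3] z med 129.1 rect [426.5 321.7] [15.8 17.9] 6.5 circ [426.2 321.6] 10.9
knob 168 mean [595.  312.4  98.4] z med 99.2 rect [612.1 306.3] [27.9 68.4] 64.9 circ [610.6 303.1] 34.2
box 1757 mean [604.  306.5  63.8] z med 62.9 rect [605.  310.8] [ 89.3 102.7] 79.3 circ [604.7 310.4] 65.6
tin 646 mean [ 743.3 -190.5  
[... 1098 characters left out ...]
-3', '-1', '47', '51', '46', '2', '-3', '-2']
side b1 361 mean [579.1 149.6  64.5] z med 64.9 rect [581.1 148.4] [42.  44.9] 78.7 circ [581.  148.5] 22.7
side b2 308 mean [585.1  76.9  64.5] z med 64.8 rect [587.   75.9] [42.4 44.8] 87.9 circ [587.6  75.5] 23.7
side b3 305 mean [596.5  18.1  64.4] z med 64.8 rect [583.8  28.5] [41.6 93.8] 43.2 circ [587.1  32.3] 48.2
side stand 1558 mean [420.5 326.6  85.2] z med 85.3 rect [427.9 322.4] [61.7 61.5] 16.4 circ [428.6 322.7] 42.3
side rod 463 mean [424.2 324.4 118.5] z med 120.5 rect [427.5 323.1] [17.9 16.9] 6.5 circ [427.7 323.1] 11.3
side knob 418 mean [591.2 315.2  96.2] z med 98.3 rect [594.2 314.6] [29.2 28.8] 23.1 circ [594.8 314.2] 15.2
```

```bash
python3 - <<'E'
from m import *
a,_=load('top');b,_=load('side')
c1=cv2.resize(a[160:320,150:350],(800,600)[:1]+(640,))[:, :,::-1]
A=cv2.resize(a[180:320,155:295],(600,600),interpolation=cv2.INTER_CUBIC)
cv2.imwrite('pics/c1.png',A[:,:,::-1])
B=cv2.resize(b[290:470,100:340],(800,600),interpolation=cv2.INTER_CUBIC)
cv2.imwrite('pics/c2.png',B[:,:,::-1])
E
```

```text
(no output)
```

View pics/c1.png

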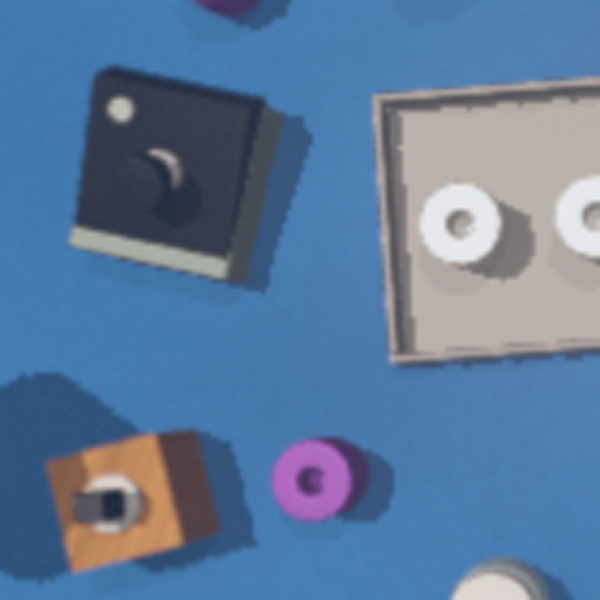

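View pics/c2.png

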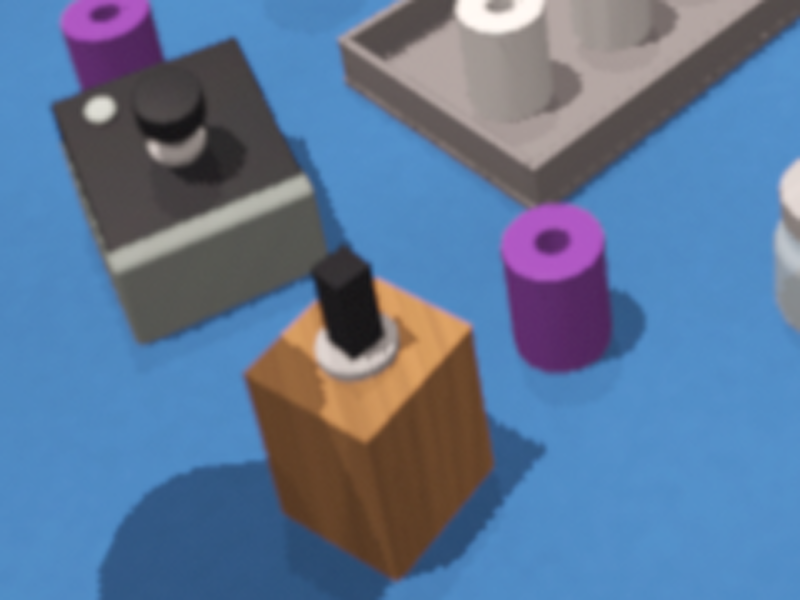

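```bash
cat >> m.py <<'E'
def go(tgt,yaw=None,s=None):
    """tgt: world mm of grasp point; yaw deg: direction of closing line. prints shift (tool mm) and spin"""
    s=s or get_state(); R=cv2.Rodrigues(np.array(s['tool_rot']))[0]
    g=s['position']*1000-5*R[:,2]
    y=R[:,1];cur=np.degrees(np.arctan2(y[1],y[0]))
    sh=R.T@(np.array(tgt,float)-g)
    sp=0 if yaw is None else -((yaw-cur+90)%180-90)
    return np.round(sh,1),round(sp,1)
def st():
    s=get_state();R=cv2.Rodrigues(np.array(s['tool_rot']))[0];y=R[:,1]
    print('t',round(s['time'],2),'grasp',np.round(s['position']*1000-5*R[:,2],1),'yaw',round(np.degrees(np.arctan2(y[1],y[0])),1),'tilt',np.round(R[:2,2],4),'F',np.round(s['ft_force'],1),'w',round(s['grip_width']*87,1),'gf',round(s['grip_force'],1),'j7',round(s['joint_positions'][6],2))
E
python3 - <<'E'
from m import *
for n,box in(('top',(165,225,190,250)),('side',(110,200,295,400))):
    im,d=load(n);P=world(n,d);Q=blob(P,box,(.04,.09))*1000
    Q=Q[(abs(Q[:,0]-605)<48)&(abs(Q[:,1]-310)<48)]
    rng=np.random.default_rng(0);best=0
    for _ in range(500):
        a=Q[rng.choice(len(Q),3,replace=False)];nn=np.cross(a[1]-a[0],a[2]-a[0]);nn/=np.linalg.norm(nn)+1e-9
        m=abs((Q-a[0])@nn)<2
        if abs(nn[2])>.9 and m.sum()>best:best=m.sum();M=m
    q=Q[M];c=q.mean(0);nv=np.linalg.svd(q-c)[2][2];nv*=np.sign(nv[2])
    K=blob(P,box,(.085,.12))*1000
    h=(K-c)@nv; T=K[abs(h-np.percentile(h,90))<3]
    cen=cv2.minEnclosingCircle(T[:,:2].astype(np.float32))
    t=np.array([*cen[0],T[:,2].mean()]) 
    print(n,'normal',nv.round(3),'top h',np.percentile(h,[5,50,90]).round(1),'topc',cen,T[:,2].mean(),T[:,:2].mean(0),len(T),'grip centre~',(t-10*nv).round(1))
    if n=='side':
        K=blob(P,(185,225,355,405),(.098,.127))*1000
    else: K=blob(P,(160,210,275,320),(.11,.14))*1000
    r=cv2.minAreaRect(K[:,:2].astype(np.float32));print('rod',r,len(K))
st()
print(go([596,315,200],90),go([595,314.5,92],90))
E
```

```text
top normal [-0.289  0.037  0.957] top h [27.3 39.  42. ] topc ((593.4058227539062, 314.36651611328125), 14.547380447387695) 101.38509796088519 [593.02348343 313.31678692] 82 grip centre~ [596.3 314.   91.8]
rod ((426.4787902832031, 321.65228271484375), (15.846047401428223, 17.86801528930664), 6.463459014892578) 77
side normal [-0.286  0.057  0.957] top h [31.7 40.4 79.1] topc ((431.46063232421875, 333.7597961425781), 7.0609517097473145) 90.87963251960468 [430.9291963  334.19970254] 34 grip centre~ [434.3 333.2  81.3]
rod ((423.7568664550781, 326.1451416015625), (22.421611785888672, 12.285911560058594), 52.14130783081055) 306
t 0.1 grasp [241.5 603.  240.6] yaw 68.2 tilt [-0.0005 -0.0016] F [-0.3  0.2  0.2] w 87.1 gf 0.0 j7 -0.06
(array([-436.2, -135.5,   40.9]), np.float64(-21.8)) (array([-435.4, -136.2,  148.9]), np.float64(-21.8))
```

Call:
{"op": "arm_command", "data": {
  "motion": [
    [60,-22,-55,0,0],
    [60,-45,-111,0,-5],
    [60,-60,-112,0,-10],
    [60,-99,-114,4,-12.8],
    [60,-138,-117,8,-12.8]
  ],
  "newtons": 30
}}

```text
time: 0.52
position: [0.3261, 0.4416, 0.2288]
tool_rot: [0.24, 3.132, 0.001]
ft_force: [1.5, 1.0, 0.8]
grip_width: 0.731
grip_force: 0.0
```

```bash
python3 - <<'E'
from m import *
st(); print(go([596,314.5,150],81))
# handle yaw/pose by silhouette fit
from scipy.optimize import minimize
best=[]
masks={}
for n,(u0,u1,v0,v1) in(('top',(165,200,283,312)),('side',(188,226,355,405))):
    im,_=load(n);g=im.astype(int).max(2);m=np.zeros((480,640),bool);m[v0:v1,u0:u1]=g[v0:v1,u0:u1]<75;masks[n]=m;print(n,m.sum())
def iou(n,x,y,a):
    c,s=np.cos(np.radians(a)),np.sin(np.radians(a))
    X=[[x+8*(c*i-s*j),y+8*(s*i+c*j),z] for i in(-1,1) for j in(-1,1) for z in(90,130)]
    q=cv2.convexHull((proj(n,np.array(X)/1000)*16).astype(np.int32))
    M=np.zeros((480,640),np.uint8);cv2.fillConvexPoly(M,q,1,cv2.LINE_8,4);M=M>0
    return (M&masks[n]).sum()/(M|masks[n]).sum()
for n in masks:
  r=[(max(iou(n,x,y,a) for x in np.arange(421,434,1.5) for y in np.arange(316,330,1.5)),a) for a in range(0,90,6)]
  print(n,[(a,round(v,2)) for v,a in r])
E
```

```text
t 0.52 grasp [326.1 441.6 233.8] yaw 81.2 tilt [0.0004 0.0004] F [1.5 1.  0.8] w 63.6 gf 0.0 j7 0.44
(array([-286.1,  -84.5,   83.9]), np.float64(0.2))
top 24
side 458
top [(0, np.float64(0.21)), (6, np.float64(0.21)), (12, np.float64(0.21)), (18, np.float64(0.21)), (24, np.float64(0.21)), (30, np.float64(0.21)), (36, np.float64(0.2)), (42, np.float64(0.2)), (48, np.float64(0.21)), (54, np.float64(0.19)), (60, np.float64(0.2)), (66, np.float64(0.19)), (72, np.float64(0.19)), (78, np.float64(0.2)), (84, np.float64(0.2))]
side [(0, np.float64(0.78)), (6, np.float64(0.76)), (12, np.float64(0.75)), (18, np.float64(0.74)), (24, np.float64(0.73)), (30, np.float64(0.73)), (36, np.float64(0.74)), (42, np.float64(0.75)), (48, np.float64(0.78)), (54, np.float64(0.8)), (60, np.float64(0.82)), (66, np.float64(0.81)), (72, np.float64(0.84)), (78, np.float64(0.83)), (84, np.float64(0.81))]
```

Call:
{"op": "arm_command", "data": {
  "motion": [
    [60,-38,-11,0,0],
    [60,-76,-22,5,0],
    [60,-114,-34,15,0],
    [60,-152,-45,30,0],
    [60,-190,-56,40,0]
  ]
}}

```text
time: 0.93
position: [0.5061, 0.3572, 0.1874]
tool_rot: [-0.246, -3.131, 0.001]
ft_force: [0.5, 0.0, 0.3]
grip_width: 0.687
grip_force: 0.0
```

Call:
{"op": "arm_command", "data": {
  "motion": [
    [60,-32,-9,14,0],
    [60,-64,-19,28,0],
    [60,-96,-28.5,44,0.2],
    [60,-96,-28.5,44,0.2],
    [60,-96,-28.5,44,0.2]
  ]
}}

```text
time: 1.35
position: [0.5963, 0.3121, 0.142]
tool_rot: [-0.259, -3.128, 0.006]
ft_force: [-0.8, -0.0, 0.2]
grip_width: 0.692
grip_force: 0.0
```

```bash
python3 - <<'E'
from m import *
st(); print(go([596.3,314.3,91.5],81))
im,d=load('side')
A=cv2.resize(im[350:415,175:240],(600,600),interpolation=cv2.INTER_CUBIC)
im,d=snap('side','knob1.png')
B=cv2.resize(im[280:370,100:220],(600,600)[:1]+(450,),interpolation=cv2.INTER_CUBIC)
C=np.zeros((600,800,3),np.uint8);C[:400,:400]=cv2.resize(A,(400,400));C[:300,400:]=cv2.resize(B,(400,300))
a,_=load('top');C[300:600,400:]=cv2.resize(a[280:316,160:208],(400,300),interpolation=cv2.INTER_CUBIC)
cv2.imwrite('pics/v1.png',C[:,:,::-1])
E
```

```text
t 1.35 grasp [596.3 312.1 147. ] yaw 80.5 tilt [-0.0029 -0.0034] F [-0.8 -0.   0.2] w 60.2 gf 0.0 j7 0.94
(array([ 0.2,  2.4, 55.5]), np.float64(-0.5))
```

View pics/v1.png

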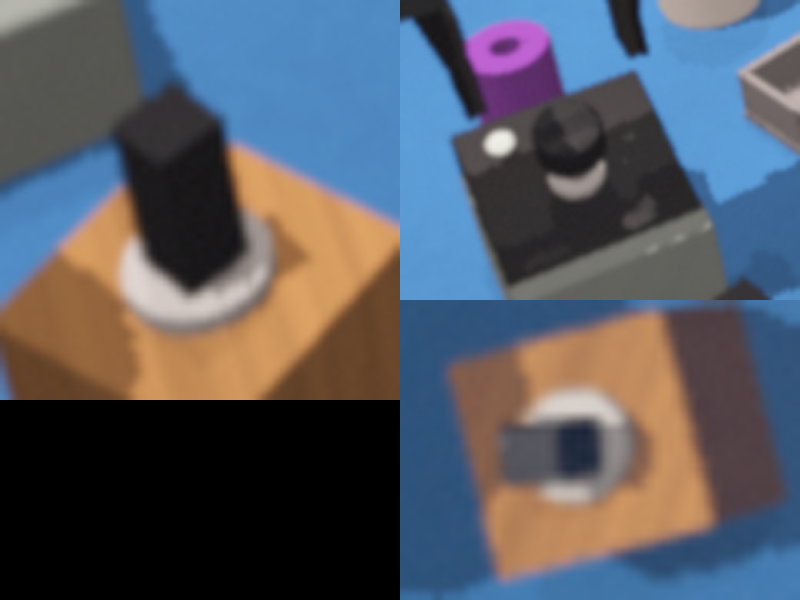

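Side crop: the knob sits between the two fingers. The rod handle is close to axis-aligned with the world frame. Lowering onto the knob now.

Call:
{"op": "arm_command", "data": {
  "motion": [
    [60,0,1,20,-0.5],
    [60,0,2.4,38,-0.5],
    [60,0,2.4,50,-0.5],
    [60,0,2.4,55.5,-0.5],
    [60,0,2.4,55.5,-0.5]
  ]
}}

```text
time: 1.82
position: [0.5942, 0.3183, 0.088]
tool_rot: [-0.236, -3.131, 0.001]
ft_force: [0.3, 0.2, 0.3]
grip_width: 0.688
grip_force: 0.0
```

```bash
python3 - <<'E'
from m import *
st(); print(go([596.3,314.3,91.5],81))
E
```

```text
t 1.82 grasp [594.2 318.3  93. ] yaw 81.4 tilt [-0.0022 -0.0007] F [0.3 0.2 0.3] w 59.9 gf 0.0 j7 0.95
(array([-2.7, -3.6,  1.5]), np.float64(0.4))
```

Call:
{"op": "arm_command", "data": {
  "motion": [
    [20,0,0,0,0],
    [20,0,0,0,0],
    [20,0,0,0,0],
    [20,0,0,0,0],
    [20,0,0,0,0]
  ],
  "newtons": 40
}}

```text
time: 2.23
position: [0.5961, 0.3156, 0.0899]
tool_rot: [0.24, 3.132, -0.005]
ft_force: [-3.5, -7.9, 5.9]
grip_width: 0.395
grip_force: 4.0
```

Call:
{"op": "arm_command", "data": {
  "motion": [
    [20,0,0,0,0],
    [20,0,0,0,0],
    [20,0,0,0,0],
    [20,0,0,0,0],
    [20,0,0,0,0]
  ]
}}

```text
time: 2.65
position: [0.5958, 0.3133, 0.0899]
tool_rot: [-0.243, -3.13, 0.009]
ft_force: [-4.3, -6.5, 5.8]
grip_width: 0.335
grip_force: 40.0
```

```bash
python3 - <<'E'
from m import *
st(); s=get_state(); R=cv2.Rodrigues(s['tool_rot'])[0]; print(R.T@(19*np.array([-.287,.047,.957])))
E
```

```text
t 2.65 grasp [595.8 313.3  94.9] yaw 81.1 tilt [-0.0022 -0.0056] F [-4.3 -6.5  5.8] w 29.1 gf 40.0 j7 0.95
[  5.5487273   -0.06370011 -18.17585527]
```

Call:
{"op": "arm_command", "data": {
  "motion": [
    [20,1.5,0,-5,0],
    [20,3,0,-10,0],
    [20,4.5,0,-15,0],
    [20,5.8,0,-19,0],
    [20,6.1,0,-20,0]
  ]
}}

```text
time: 3.07
position: [0.5904, 0.3142, 0.1073]
tool_rot: [-0.243, -3.132, 0.009]
ft_force: [3.6, -3.9, -10.4]
grip_width: 0.334
grip_force: 40.0
```

Call:
{"op": "arm_command", "data": {
  "motion": [
    [20,0,0,0,0],
    [20,0,0,0,0],
    [20,0,0,0,0]
  ]
}}

```text
time: 3.32
position: [0.5905, 0.3142, 0.1068]
tool_rot: [-0.243, -3.132, 0.009]
ft_force: [4.0, -5.0, -7.8]
grip_width: 0.332
grip_force: 40.0
```

```bash
python3 - <<'E'
from m import *
st()
im,d=snap('side','knob2.png');B=cv2.resize(im[270:360,100:220],(600,450),interpolation=cv2.INTER_CUBIC);cv2.imwrite('pics/v2.png',B[:,:,::-1])
for i in range(6): print(np.round(get_state()['position']*1000,1),end=' '); get_image('top')
E
```

```text
t 3.32 grasp [590.5 314.2 111.8] yaw 81.1 tilt [-0.0008 -0.0059] F [ 4.  -5.  -7.8] w 28.9 gf 40.0 j7 0.94
[590.5 314.2 106.8] [590.5 314.2 106.8] [590.5 314.2 106.8] [590.6 314.1 106.8] [590.5 314.2 106.8] [590.6 314.2 106.8]
```

View pics/v2.png

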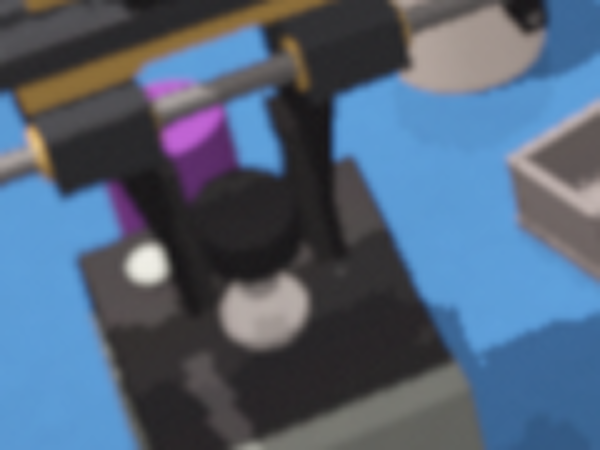

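Call:
{"op": "arm_command", "data": {
  "motion": [
    [20,-2,0,6,0],
    [20,-4,0,13,0],
    [20,-6.1,0,20,0],
    [20,-6.1,0,20,0],
    [20,-6.1,0,20,0]
  ]
}}

```text
time: 4.08
position: [0.5958, 0.3133, 0.0898]
tool_rot: [-0.243, -3.13, 0.009]
ft_force: [-5.2, -6.8, 6.6]
grip_width: 0.332
grip_force: 40.0
```

Call:
{"op": "arm_command", "data": {
  "motion": [
    [60,0,0,0,0],
    [60,0,0,0,0],
    [60,0,0,0,0],
    [60,0,0,0,0],
    [60,0,0,0,0]
  ]
}}

```text
time: 4.5
position: [0.5958, 0.3184, 0.0891]
tool_rot: [0.238, 3.132, 0.001]
ft_force: [-0.1, 0.2, 0.8]
grip_width: 0.618
grip_force: 0.0
```

Call:
{"op": "arm_command", "data": {
  "motion": [
    [60,0,0,-20,0],
    [60,0,0,-50,0],
    [60,0,0,-85,0],
    [60,0,0,-85,0],
    [60,0,0,-85,0]
  ]
}}

```text
time: 4.92
position: [0.5974, 0.3189, 0.1773]
tool_rot: [0.238, 3.128, 0.006]
ft_force: [0.2, 0.1, -0.9]
grip_width: 0.685
grip_force: 0.0
```

```bash
python3 - <<'E'
from m import *
st();snap('side','s2.png')
im,d=snap('top');P=world('top',d)
# arm may hide; collect rod info
K=blob(P,(160,210,275,320),(.118,.14))*1000;print(len(K),cv2.minAreaRect(K[:,:2].astype(np.float32)) if len(K)>5 else '')
print(go([427,322,165],95))
E
```

```text
t 4.92 grasp [597.4 318.9 182.3] yaw 81.3 tilt [0.0051 0.0035] F [ 0.2  0.1 -0.9] w 59.6 gf 0.0 j7 0.94
68 ((426.4466247558594, 321.8919677734375), (15.306740760803223, 17.303245544433594), 4.256076812744141)
(array([167.1, -21.4,  13.6]), np.float64(-13.7))
```

View pics/s2.png

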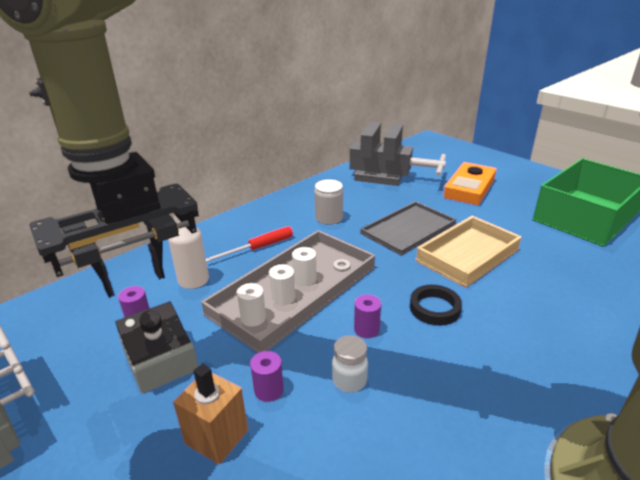

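Knob is back at rest and the lid is clear. On to the rod (handle top around side pixel (205,380)).

Call:
{"op": "arm_command", "data": {
  "motion": [
    [60,34,-4,3,-3],
    [60,70,-9,6,-8],
    [60,106,-13,9,-12],
    [60,142,-18,12,-12],
    [60,167,-21,13.6,-12]
  ]
}}

```text
time: 5.43
position: [0.423, 0.3218, 0.158]
tool_rot: [0.094, -3.136, 0.004]
ft_force: [-1.3, 1.2, 0.1]
grip_width: 0.692
grip_force: 0.0
```

Call:
{"op": "arm_command", "data": {
  "motion": [
    [40,0,0,0,0],
    [40,0,0,0,0],
    [40,0,0,0,0]
  ]
}}

```text
time: 5.68
position: [0.428, 0.3218, 0.1598]
tool_rot: [0.089, -3.14, 0.001]
ft_force: [-0.6, 0.3, -1.1]
grip_width: 0.541
grip_force: 0.0
```

```bash
python3 - <<'E'
from m import *
st();print(go([427,322.3,114],93))
E
```

```text
t 5.68 grasp [428.  321.8 164.8] yaw 93.3 tilt [-0.0001 -0.0008] F [-0.6  0.3 -1.1] w 47.1 gf 0.0 j7 0.94
(array([ 1. ,  0.6, 50.8]), np.float64(0.3))
```

Call:
{"op": "arm_command", "data": {
  "motion": [
    [40,0.5,0.5,18,0],
    [40,1,0.5,36,0],
    [40,1,0.5,51,0],
    [40,1,0.5,51,0],
    [40,1,0.5,51,0]
  ]
}}

```text
time: 6.1
position: [0.4272, 0.3217, 0.1085]
tool_rot: [0.087, -3.139, 0.003]
ft_force: [-0.4, -0.1, -0.4]
grip_width: 0.464
grip_force: 0.0
```

Call:
{"op": "arm_command", "data": {
  "motion": [
    [5,0,0,0,0],
    [5,0,0,0,0],
    [5,0,0,0,0],
    [5,0,0,0,0],
    [5,0,0,0,0]
  ],
  "newtons": 40
}}

```text
time: 6.52
position: [0.4269, 0.3228, 0.1101]
tool_rot: [-0.09, 3.139, 0.001]
ft_force: [-0.4, -0.2, 2.2]
grip_width: 0.182
grip_force: 39.4
```

Call:
{"op": "arm_command", "data": {
  "motion": [
    [5,0,0,0,0],
    [5,0,0,0,0],
    [5,0,0,0,0],
    [5,0,0,0,0]
  ]
}}

```text
time: 6.85
position: [0.4269, 0.3229, 0.1101]
tool_rot: [-0.09, 3.139, 0.001]
ft_force: [-0.8, -1.3, 4.9]
grip_width: 0.179
grip_force: 39.4
```

```bash
python3 - <<'E'
from m import *
st()
E
```

```text
t 6.85 grasp [426.9 322.9 115.1] yaw 93.3 tilt [0.0009 0.0007] F [-0.8 -1.3  4.9] w 15.6 gf 39.4 j7 0.95
```

Call:
{"op": "arm_command", "data": {
  "motion": [
    [5,0,0,-20,0],
    [5,0,0,-45,0],
    [5,0,0,-72,0],
    [5,0,0,-100,0],
    [5,0,0,-100,0]
  ]
}}

```text
time: 7.27
position: [0.4287, 0.3244, 0.2147]
tool_rot: [-0.09, 3.134, 0.009]
ft_force: [1.1, 0.5, -0.4]
grip_width: 0.182
grip_force: 39.4
```

Call:
{"op": "arm_command", "data": {
  "motion": [
    [5,-15,-20,0,0],
    [5,-38,-49,0,0],
    [5,-61,-78,0,0],
    [5,-84,-107,0,0],
    [5,-107,-137,0,0]
  ]
}}

```text
time: 7.68
position: [0.5414, 0.1908, 0.2082]
tool_rot: [0.091, -3.139, 0.001]
ft_force: [0.8, -0.3, -1.1]
grip_width: 0.18
grip_force: 39.4
```

Call:
{"op": "arm_command", "data": {
  "motion": [
    [5,-18,-23,0,0],
    [5,-30,-38,0,0],
    [5,-36,-46,0,0],
    [5,-36,-46,0,0],
    [5,-36,-46,0,0]
  ]
}}

```text
time: 8.1
position: [0.5789, 0.149, 0.2085]
tool_rot: [0.09, -3.138, -0.001]
ft_force: [-0.4, 0.5, -1.5]
grip_width: 0.18
grip_force: 39.4
```

```bash
cat >> m.py <<'E'
def bushes(n='side',boxes=None):
    pass
def stem(f):
    """pictures with rod held near the bin; stem pixels in side camera -> centre line"""
    s=get_state();R=cv2.Rodrigues(np.array(s['tool_rot']))[0];g=s['position']*1000-5*R[:,2]
    im,d=snap('side');P=world('side',d)*1000
    near=np.linalg.norm(P[...,:2]-g[:2],axis=-1)<25
    h=P[...,2]-g[2]
    T=np.array(camera_params('side')['extrinsics'])[:3,3]*1000
    v=g-T;v[2]=0;v/=np.linalg.norm(v)
    for lo,hi in((-102,-90),(-88,-75),(-70,-55),(-50,-32),(-30,-25)):
        m=near&(h>lo)&(h<hi);Q=P[m]
        if len(Q)<4: print(lo,hi,'few');continue
        lat=np.array([-v[1],v[0],0]);a=(Q-g)@lat;b=(Q-g)@v
        print(lo,hi,len(Q),'lat mid %.1f (w %.1f) depth med %.1f min %.1f'%((np.percentile(a,3)+np.percentile(a,97))/2,np.ptp(a),np.median(b),b.min()))
    return im,d,P,g,v
E
python3 - <<'E'
from m import *
st();im,d,P,g,v=stem('');print(v)
u=proj('side',(g-[0,0,60])/1000)[0].astype(int);print(u)
np.savez('x.npz',im=im,d=d)
x0,y0=max(u[0]-60,0),max(u[1]-60,0)
cv2.imwrite('pics/v3.png',cv2.resize(im[y0:y0+135,x0:x0+120],(533,600),interpolation=cv2.INTER_CUBIC)[:,:,::-1])
E
```

```text
t 8.1 grasp [578.9 149.  213.5] yaw 93.3 tilt [-0.002   0.0004] F [-0.4  0.5 -1.5] w 15.7 gf 39.4 j7 1.38
-102 -90 37 lat mid 0.3 (w 9.8) depth med -3.2 min -5.9
-88 -75 43 lat mid 0.3 (w 9.7) depth med -2.9 min -5.5
-70 -55 53 lat mid 0.4 (w 9.8) depth med -3.1 min -6.5
-50 -32 49 lat mid 0.4 (w 9.6) depth med -2.8 min -5.2
-30 -25 75 lat mid -0.2 (w 28.9) depth med -9.9 min -15.1
[ 0.8495415 -0.5275218  0.       ]
[244 247]
```

View pics/v3.png

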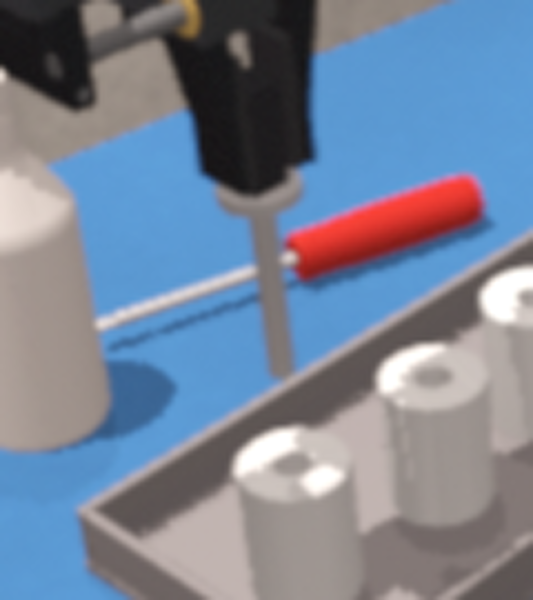

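Side crop: the rod hangs vertically just above bush 1, whose bore is at about (243,287) in the full frame. Next I lower it close to the bush and check it again.

Call:
{"op": "arm_command", "data": {
  "motion": [
    [5,-1.3,-0.6,15,0],
    [5,-1.3,-0.6,28,0],
    [5,-1.3,-0.6,35,0],
    [5,-1.3,-0.6,35,0],
    [5,-1.3,-0.6,35,0]
  ]
}}

```text
time: 8.57
position: [0.5803, 0.1483, 0.1738]
tool_rot: [0.092, -3.139, 0.0]
ft_force: [-0.7, -1.0, -0.6]
grip_width: 0.181
grip_force: 39.4
```

```bash
cat >> m.py <<'E'
from scipy.optimize import least_squares
def bfind(P,c,r=32):
    """bush top circle near c (mm): outer radius 22 fit via coverage of top-face points + bore"""
    Q=P.reshape(-1,3);Q=Q[(abs(Q[:,2]-64.8)<3)&(np.hypot(Q[:,0]-c[0],Q[:,1]-c[1])<r)]
    if len(Q)<30: return None
    h=cv2.convexHull(Q[:,:2].astype(np.float32)).reshape(-1,2)
    f=least_squares(lambda p:np.hypot(h[:,0]-p[0],h[:,1]-p[1])-p[2],[*Q[:,:2].mean(0),22],loss='soft_l1')
    return f.x.round(1),len(Q)
E
python3 - <<'E'
from m import *
st();im,d,P,g,v=stem('')
for c in((581,148),(587,75),(601,9)): print('side',bfind(P,c))
im,d=load('side');P=world('side',d)*1000
for c in((581,148),(587,75),(601,9)): print('side0',bfind(P,c))
im,d=load('top');P=world('top',d)*1000
for c in((581,148),(587,75),(601,9)): print('top0',bfind(P,c))
E
```

```text
t 8.57 grasp [580.3 148.3 178.8] yaw 93.4 tilt [-0.0015 -0.0002] F [-0.7 -1.  -0.6] w 15.7 gf 39.4 j7 1.39
-102 -90 34 lat mid 0.6 (w 9.1) depth med -2.7 min -6.5
-88 -75 39 lat mid 0.3 (w 9.6) depth med -3.0 min -6.3
-70 -55 48 lat mid 0.5 (w 9.7) depth med -3.1 min -6.5
-50 -32 44 lat mid 0.5 (w 9.5) depth med -3.0 min -6.4
-30 -25 72 lat mid 1.0 (w 28.3) depth med -10.0 min -14.3
side (array([581.4, 148.4,  21.7]), 301)
side (array([587. ,  75.7,  21.8]), 285)
side (array([601.4,   9.9,  21.5]), 241)
side0 (array([581.1, 148.1,  21.9]), 332)
side0 (array([587. ,  75.5,  21.5]), 287)
side0 (array([601.1,  10.1,  21.4]), 239)
top0 (array([580.5, 148.1,  21.4]), 208)
top0 (array([586.5,  75.1,  21.2]), 212)
top0 (array([600.9,   9.4,  21.1]), 210)
```

Call:
{"op": "arm_command", "data": {
  "motion": [
    [5,0,0,7,0],
    [5,0,0,14,0],
    [5,0,0,22,0],
    [5,0,0,30,0],
    [5,0,0,34,0]
  ]
}}

```text
time: 9.03
position: [0.5803, 0.1473, 0.1387]
tool_rot: [0.09, -3.138, 0.001]
ft_force: [-0.3, -0.5, -1.3]
grip_width: 0.181
grip_force: 39.4
```

Call:
{"op": "arm_command", "data": {
  "motion": [
    [5,0,0,2,0],
    [5,0,0,4,0],
    [5,0,0,6,0],
    [5,0,0,7,0],
    [5,0,0,7,0]
  ]
}}

```text
time: 9.45
position: [0.5818, 0.1476, 0.1351]
tool_rot: [-0.09, 3.139, 0.001]
ft_force: [-1.8, -0.6, 4.5]
grip_width: 0.178
grip_force: 39.4
```

```bash
python3 -c "
from m import *
st()"
```

```text
t 9.45 grasp [581.8 147.6 140.1] yaw 93.3 tilt [0.0015 0.0006] F [-1.8 -0.6  4.5] w 15.5 gf 39.4 j7 1.4
```

Call:
{"op": "arm_command", "data": {
  "motion": [
    [5,0,0,1,0],
    [5,0,0,2,0],
    [5,0,0,2,0],
    [5,0,0,2,0],
    [5,0,0,2,0]
  ]
}}

```text
time: 9.87
position: [0.5824, 0.1476, 0.135]
tool_rot: [-0.09, 3.137, 0.002]
ft_force: [-3.3, -1.4, 12.2]
grip_width: 0.182
grip_force: 39.9
```

Call:
{"op": "arm_command", "data": {
  "motion": [
    [5,0,0,0,0],
    [5,0,0,0,0],
    [5,0,0,0,0],
    [5,0,0,0,0],
    [5,0,0,0,0]
  ]
}}

```text
time: 10.28
position: [0.5824, 0.1476, 0.135]
tool_rot: [-0.09, 3.137, 0.002]
ft_force: [-2.7, -1.7, 12.0]
grip_width: 0.182
grip_force: 39.9
```

Call:
{"op": "arm_command", "data": {
  "motion": [
    [5,0,0,0,0],
    [5,0,0,0,0],
    [5,0,0,0,0],
    [5,0,0,0,0],
    [5,0,0,0,0]
  ]
}}

```text
time: 10.7
position: [0.5824, 0.1476, 0.135]
tool_rot: [-0.09, 3.137, 0.002]
ft_force: [-3.7, -0.7, 12.0]
grip_width: 0.179
grip_force: 39.9
```

```bash
python3 -c "
from m import *
st();im,d,P,g,v=stem('')
print(go([586.5,76,180]))"
```

```text
t 10.7 grasp [582.4 147.6 140. ] yaw 93.3 tilt [0.0032 0.0013] F [-3.7 -0.7 12. ] w 15.6 gf 39.9 j7 1.4
-102 -90 143 lat mid -0.2 (w 43.5) depth med -19.1 min -23.7
-88 -75 284 lat mid -0.4 (w 43.4) depth med -13.3 min -23.9
-70 -55 45 lat mid 0.4 (w 9.8) depth med -3.4 min -5.9
-50 -32 40 lat mid 0.4 (w 9.2) depth med -2.6 min -6.0
-30 -25 61 lat mid 0.5 (w 29.3) depth med -10.5 min -15.2
(array([ -0.1, -71.7, -40.1]), 0)
```

Bush 1 bottoms with 45 mm of stem showing, so it is short. On to bush 2.

Call:
{"op": "arm_command", "data": {
  "motion": [
    [5,0,0,-12,0],
    [5,0,0,-30,0],
    [5,0,0,-43,0],
    [5,-0.5,-20,-43,0],
    [5,-1,-40,-43,0]
  ]
}}

```text
time: 11.17
position: [0.5854, 0.1093, 0.1764]
tool_rot: [-0.096, 3.137, 0.002]
ft_force: [0.0, -0.8, -1.4]
grip_width: 0.181
grip_force: 39.9
```

Call:
{"op": "arm_command", "data": {
  "motion": [
    [5,-0.6,-20,0,0],
    [5,-0.6,-32.6,0,0],
    [5,-0.6,-32.6,0,0],
    [5,-0.6,-32.6,0,0]
  ]
}}

```text
time: 11.5
position: [0.5871, 0.0752, 0.1748]
tool_rot: [-0.088, 3.14, 0.001]
ft_force: [0.3, 0.1, -1.5]
grip_width: 0.182
grip_force: 39.9
```

```bash
cat >> m.py <<'E'
def chk(c):
    st();im,d,P,g,v=stem('')
    for q in c: print('bush',bfind(P,q))
E
python3 -c "
from m import *
chk([(587,75.5),(601,10),(581,148)])"
```

```text
t 11.5 grasp [587.1  75.2 179.8] yaw 93.2 tilt [0.0005 0.0009] F [ 0.3  0.1 -1.5] w 15.8 gf 39.9 j7 1.52
-102 -90 30 lat mid 0.5 (w 9.2) depth med -3.5 min -7.8
-88 -75 34 lat mid -0.1 (w 9.7) depth med -3.2 min -6.3
-70 -55 42 lat mid 0.2 (w 9.2) depth med -3.2 min -5.4
-50 -32 44 lat mid 0.7 (w 9.1) depth med -3.3 min -8.8
-30 -25 61 lat mid 0.5 (w 28.8) depth med -9.6 min -15.8
bush (array([586.9,  75.8,  21.3]), 259)
bush (array([601.2,   9.2,  21.5]), 237)
bush (array([580.7, 148.1,  21.6]), 329)
```

Call:
{"op": "arm_command", "data": {
  "motion": [
    [5,0.8,0.6,5,0],
    [5,0.8,0.6,12,0],
    [5,0.8,0.6,20,0],
    [5,0.8,0.6,28,0],
    [5,0.8,0.6,36,0]
  ]
}}

```text
time: 11.97
position: [0.5858, 0.0763, 0.1372]
tool_rot: [0.092, -3.14, 0.0]
ft_force: [0.3, -0.8, -0.5]
grip_width: 0.183
grip_force: 39.9
```

Call:
{"op": "arm_command", "data": {
  "motion": [
    [5,0,0,2,0],
    [5,0,0,4,0],
    [5,0,0,6,0],
    [5,0,0,6,0]
  ]
}}

```text
time: 12.3
position: [0.5867, 0.0761, 0.1349]
tool_rot: [-0.09, 3.139, 0.002]
ft_force: [-3.2, -0.9, 12.7]
grip_width: 0.181
grip_force: 40.0
```

```bash
python3 -c "
from m import *
st()"
```

```text
t 12.3 grasp [586.7  76.1 139.9] yaw 93.3 tilt [0.0015 0.0011] F [-3.2 -0.9 12.7] w 15.7 gf 40.0 j7 1.53
```

Call:
{"op": "arm_command", "data": {
  "motion": [
    [5,0,0,0,0],
    [5,0,0,0,0],
    [5,0,0,0,0],
    [5,0,0,0,0],
    [5,0,0,0,0]
  ]
}}

```text
time: 12.72
position: [0.5867, 0.0761, 0.1349]
tool_rot: [-0.09, 3.139, 0.002]
ft_force: [-2.1, -1.1, 11.9]
grip_width: 0.18
grip_force: 40.0
```

Call:
{"op": "arm_command", "data": {
  "motion": [
    [5,0,0,0,0],
    [5,0,0,0,0],
    [5,0,0,0,0],
    [5,0,0,0,0],
    [5,0,0,0,0]
  ]
}}

```text
time: 13.13
position: [0.5867, 0.0761, 0.1349]
tool_rot: [-0.09, 3.139, 0.002]
ft_force: [-3.1, -1.3, 12.1]
grip_width: 0.181
grip_force: 40.0
```

```bash
python3 -c "
from m import *
st()"
```

```text
t 13.13 grasp [586.7  76.1 139.9] yaw 93.3 tilt [0.0017 0.0011] F [-3.1 -1.3 12.1] w 15.8 gf 40.0 j7 1.53
```

Call:
{"op": "arm_command", "data": {
  "motion": [
    [5,0,0,-12,0],
    [5,0,0,-30,0],
    [5,0,0,-43,0],
    [5,-4,-20,-43,0],
    [5,-7,-40,-43,0]
  ]
}}

```text
time: 13.55
position: [0.596, 0.0381, 0.1769]
tool_rot: [-0.096, 3.138, 0.002]
ft_force: [0.6, -1.0, -1.3]
grip_width: 0.18
grip_force: 40.0
```

Call:
{"op": "arm_command", "data": {
  "motion": [
    [5,-2,-14,0,0],
    [5,-3.7,-27,0,0],
    [5,-3.7,-27,0,0],
    [5,-3.7,-27,0,0]
  ]
}}

```text
time: 13.88
position: [0.6005, 0.0093, 0.1754]
tool_rot: [0.088, -3.14, -0.001]
ft_force: [-0.4, 0.8, -1.7]
grip_width: 0.182
grip_force: 40.0
```

```bash
python3 -c "
from m import *
chk([(587,75.5),(601,10),(581,148)])"
```

```text
t 13.88 grasp [600.5   9.3 180.4] yaw 93.2 tilt [-0.0004  0.0006] F [-0.4  0.8 -1.7] w 15.9 gf 40.0 j7 1.64
-102 -90 27 lat mid 0.2 (w 7.7) depth med -3.2 min -7.1
-88 -75 31 lat mid -0.2 (w 9.0) depth med -3.4 min -6.6
-70 -55 40 lat mid -0.0 (w 9.1) depth med -2.9 min -5.9
-50 -32 36 lat mid 0.1 (w 8.9) depth med -3.4 min -5.3
-30 -25 49 lat mid 1.1 (w 28.3) depth med -10.2 min -14.9
bush (array([586. ,  75.6,  21.6]), 285)
bush (array([601.5,   9.7,  21.7]), 226)
bush (array([581.1, 148.3,  21.5]), 331)
```

Call:
{"op": "arm_command", "data": {
  "motion": [
    [5,0,0.5,5,0],
    [5,0,0.5,12,0],
    [5,0,0.5,20,0],
    [5,0,0.5,28,0],
    [5,0,0.5,36,0]
  ]
}}

```text
time: 14.35
position: [0.6005, 0.0104, 0.1383]
tool_rot: [-0.091, 3.14, -0.0]
ft_force: [1.5, -0.0, -1.3]
grip_width: 0.182
grip_force: 40.0
```

Call:
{"op": "arm_command", "data": {
  "motion": [
    [5,0,0,2,0],
    [5,0,0,4,0],
    [5,0,0,6,0],
    [5,0,0,6.6,0],
    [5,0,0,6.6,0]
  ]
}}

```text
time: 14.77
position: [0.6005, 0.01, 0.1327]
tool_rot: [0.09, -3.14, -0.0]
ft_force: [0.9, -0.2, -0.8]
grip_width: 0.181
grip_force: 40.0
```

```bash
python3 -c "
from m import *
st()"
```

```text
t 14.77 grasp [600.5  10.  137.7] yaw 93.3 tilt [-0.0002  0.0001] F [ 0.9 -0.2 -0.8] w 15.8 gf 40.0 j7 1.65
```

No contact yet, and the rod is already deeper than 30 mm. Continuing down to 40 mm.

Call:
{"op": "arm_command", "data": {
  "motion": [
    [5,0,0,2,0],
    [5,0,0,4,0],
    [5,0,0,6,0],
    [5,0,0,8,0],
    [5,0,0,9.7,0]
  ]
}}

```text
time: 15.18
position: [0.6013, 0.01, 0.1248]
tool_rot: [-0.09, 3.139, 0.001]
ft_force: [-3.1, -0.2, 15.4]
grip_width: 0.182
grip_force: 40.0
```

Call:
{"op": "arm_command", "data": {
  "motion": [
    [5,0,0,0,0],
    [5,0,0,0,0],
    [5,0,0,0,0],
    [5,0,0,0,0],
    [5,0,0,0,0]
  ]
}}

```text
time: 15.6
position: [0.6011, 0.01, 0.125]
tool_rot: [-0.09, 3.139, 0.001]
ft_force: [-1.8, -0.2, 8.3]
grip_width: 0.182
grip_force: 40.0
```

Call:
{"op": "arm_command", "data": {
  "motion": [
    [5,0,0,0,0],
    [5,0,0,0,0],
    [5,0,0,0,0],
    [5,0,0,0,0],
    [5,0,0,0,0]
  ]
}}

```text
time: 16.02
position: [0.601, 0.01, 0.1249]
tool_rot: [-0.09, 3.139, 0.001]
ft_force: [-2.4, -1.2, 7.6]
grip_width: 0.184
grip_force: 40.0
```

```bash
python3 -c "
from m import *
st();print(go([426.9,322.9,140]))"
```

```text
t 16.02 grasp [601.   10.  129.9] yaw 93.3 tilt [0.0013 0.0007] F [-2.4 -1.2  7.6] w 16.0 gf 40.0 j7 1.66
(array([155.9, 322.3, -10.1]), 0)
```

Bush 3 bottoms with 35 mm showing, so it is good. Place 4 holds only the washer. Taking the rod back to the stand.

Call:
{"op": "arm_command", "data": {
  "motion": [
    [5,0,0,-12,0],
    [5,0,0,-30,0],
    [5,0,0,-55,0],
    [5,0,0,-75,0],
    [5,0,0,-85,0]
  ]
}}

```text
time: 16.43
position: [0.6016, 0.0102, 0.2113]
tool_rot: [-0.09, 3.137, 0.001]
ft_force: [0.9, 0.6, -1.1]
grip_width: 0.182
grip_force: 40.0
```

Call:
{"op": "arm_command", "data": {
  "motion": [
    [5,9,18,0,0],
    [5,24,50,0,0],
    [5,39,82,0,0],
    [5,54,114,0,0],
    [5,70,146,0,0]
  ]
}}

```text
time: 16.85
position: [0.5209, 0.1529, 0.2078]
tool_rot: [0.089, -3.139, -0.0]
ft_force: [0.8, 0.7, -0.6]
grip_width: 0.184
grip_force: 40.0
```

Call:
{"op": "arm_command", "data": {
  "motion": [
    [5,15,31,0,0],
    [5,31,64,0,0],
    [5,46,97,0,0],
    [5,62,130,0,0],
    [5,75,158,0,0]
  ]
}}

```text
time: 17.27
position: [0.436, 0.3075, 0.2079]
tool_rot: [0.093, -3.139, -0.001]
ft_force: [1.3, 0.5, -1.5]
grip_width: 0.182
grip_force: 40.0
```

Call:
{"op": "arm_command", "data": {
  "motion": [
    [5,8,14,0,0],
    [5,10.5,18.3,0,0],
    [5,10.5,18.3,0,0],
    [5,10.5,18.3,0,0]
  ]
}}

```text
time: 17.6
position: [0.4275, 0.3214, 0.2079]
tool_rot: [-0.088, 3.14, -0.002]
ft_force: [-0.2, -0.5, -0.7]
grip_width: 0.18
grip_force: 40.0
```

```bash
python3 - <<'E'
from m import *
st();im,d,P,g,v=stem('');print(v)
Q=P.reshape(-1,3);Q=Q[(abs(Q[:,2]-85)<2.5)&(np.hypot(Q[:,0]-427,Q[:,1]-323)<45)]
print('stand',cv2.minAreaRect(Q[:,:2].astype(np.float32)),len(Q))
m=(np.hypot(P[...,0]-427,P[...,1]-323)<14)&(P[...,2]>76)&(P[...,2]<88);print(len(P[m]))
a,b=proj('side',(np.array([[427,323,85]]))/1000)[0].astype(int)
cv2.imwrite('pics/v4.png',cv2.resize(im[b-60:b+40,a-50:a+50],(600,600),interpolation=cv2.INTER_CUBIC)[:,:,::-1])
print(a,b)
E
```

```text
t 17.6 grasp [427.5 321.4 212.9] yaw 93.2 tilt [ 0.0001 -0.0013] F [-0.2 -0.5 -0.7] w 15.7 gf 40.0 j7 0.94
-102 -90 60 lat mid 0.2 (w 9.8) depth med -3.9 min -6.3
-88 -75 70 lat mid 0.1 (w 9.8) depth med -3.6 min -5.1
-70 -55 83 lat mid 0.2 (w 9.8) depth med -3.1 min -5.8
-50 -32 63 lat mid 0.5 (w 9.7) depth med -3.4 min -6.0
-30 -25 122 lat mid 0.2 (w 29.7) depth med -10.3 min -15.4
[ 0.92184631 -0.38755564  0.        ]
stand ((428.12176513671875, 322.5716552734375), (62.04700469970703, 61.56159210205078), 16.48650360107422) 1747
269
207 395
```

View pics/v4.png

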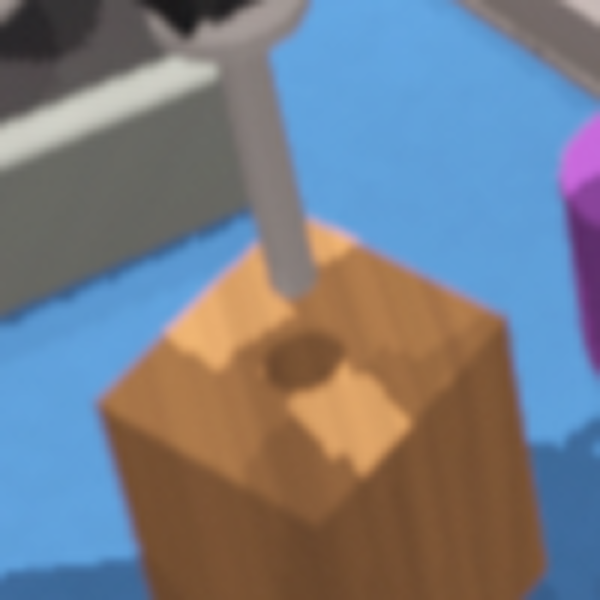

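Side crop: the hole is at about (208,395), with the rod tip just above and behind it. A shift of about 1.5 mm in +y centres it.

Call:
{"op": "arm_command", "data": {
  "motion": [
    [5,0,1.5,10,0],
    [5,0,1.5,18,0],
    [5,0,1.5,26,0],
    [5,0,1.5,36,0],
    [5,0,1.5,46,0]
  ]
}}

```text
time: 18.07
position: [0.4268, 0.3238, 0.1608]
tool_rot: [0.089, -3.14, 0.001]
ft_force: [0.2, 0.2, -1.7]
grip_width: 0.18
grip_force: 40.0
```

```bash
python3 -c "
from m import *
st();print(go([427.3,322.9,115.1]))"
```

```text
t 18.07 grasp [426.8 323.8 165.8] yaw 93.2 tilt [-0.0005 -0.0005] F [ 0.2  0.2 -1.7] w 15.7 gf 40.0 j7 0.94
(array([-0.5, -0.9, 50.7]), 0)
```

Call:
{"op": "arm_command", "data": {
  "motion": [
    [5,-0.5,-0.9,10,0],
    [5,-0.5,-0.9,20,0],
    [5,-0.5,-0.9,30,0],
    [5,-0.5,-0.9,40,0],
    [5,-0.5,-0.9,47,0]
  ]
}}

```text
time: 18.48
position: [0.4269, 0.3232, 0.1136]
tool_rot: [0.09, -3.139, 0.001]
ft_force: [-0.3, -0.4, -0.6]
grip_width: 0.178
grip_force: 40.0
```

Call:
{"op": "arm_command", "data": {
  "motion": [
    [5,0,0,1.5,0],
    [5,0,0,3,0],
    [5,0,0,4.5,0],
    [5,0,0,4.5,0]
  ]
}}

```text
time: 18.82
position: [0.4276, 0.3237, 0.1109]
tool_rot: [-0.09, 3.14, 0.001]
ft_force: [-0.2, -1.0, -1.8]
grip_width: 0.181
grip_force: 40.0
```

```bash
python3 -c "
from m import *
st()"
```

```text
t 18.82 grasp [427.6 323.7 115.9] yaw 93.3 tilt [0.0006 0.0005] F [-0.2 -1.  -1.8] w 15.8 gf 40.0 j7 0.94
```

Call:
{"op": "arm_command", "data": {
  "motion": [
    [30,0,0,0,0],
    [30,0,0,0,0],
    [30,0,0,0,0],
    [30,0,0,0,0],
    [30,0,0,0,0]
  ]
}}

```text
time: 19.23
position: [0.4275, 0.3236, 0.111]
tool_rot: [-0.09, 3.14, 0.001]
ft_force: [-0.2, 0.4, -0.1]
grip_width: 0.336
grip_force: 0.0
```

Call:
{"op": "arm_command", "data": {
  "motion": [
    [40,0,0,-8,0],
    [40,0,0,-25,0],
    [40,0,0,-55,0],
    [40,0,0,-95,0],
    [40,0,0,-105,0]
  ]
}}

```text
time: 19.65
position: [0.4296, 0.3253, 0.2225]
tool_rot: [-0.09, 3.133, 0.009]
ft_force: [0.2, 1.0, 0.9]
grip_width: 0.456
grip_force: 0.0
```

```bash
python3 - <<'E'
from m import *
st()
im,d=snap('side','s5.png');P=world('side',d)*1000
for c in((581,148),(587,75.6),(601,9.7)): print('side',bfind(P,c))
it,dt=snap('top');Pt=world('top',dt)
K=blob(Pt,(160,215,275,320),(.11,.14))*1000;print(len(K),np.median(K[:,2]) if len(K) else'')
K=blob(P/1000,(185,225,355,405),(.1,.14))*1000;print(np.percentile(K[:,2],[95,99]))
B=np.hstack([cv2.resize(im[340:430,160:250],(400,400)),cv2.resize(im[225:345,190:310],(400,400))]);cv2.imwrite('pics/v5.png',B[:,:,::-1])
print(go([581,148.2,160],6),go([581,148.2,160],0))
E
```

```text
t 19.65 grasp [429.6 325.2 227.5] yaw 93.3 tilt [0.0072 0.0063] F [0.2 1.  0.9] w 39.6 gf 0.0 j7 0.94
side (array([581.1, 148.2,  21.8]), 332)
side (array([586.5,  75.3,  21.9]), 284)
side (array([600. ,  10. ,  21.8]), 249)
0 
[130.74348674 131.17445672]
(array([-141.2, -185.3,   64.8]), np.float64(87.3)) (array([-141.2, -185.3,   64.8]), np.float64(-86.7))
```

View pics/v5.png

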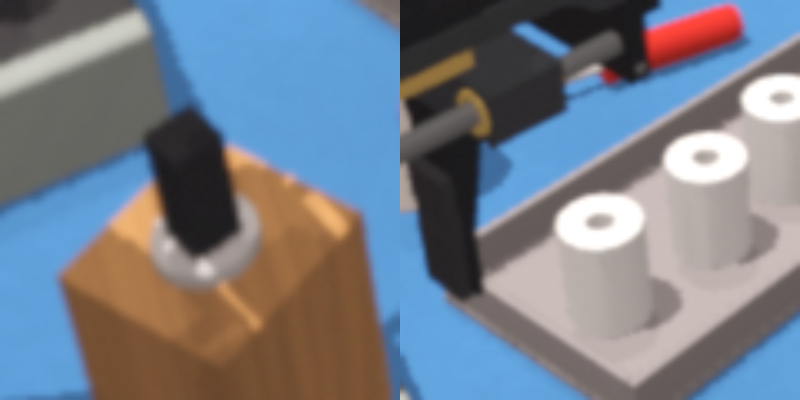

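Rod is home (its top is at z=131 mm), and all three bushes are where they were. Next the gripper swings a quarter turn and goes over bush 1, whose top centre is around side pixel (250,290).

Call:
{"op": "arm_command", "data": {
  "motion": [
    [70,-10,-14,5,7],
    [70,-25,-33,10,14],
    [70,-41,-55,17,21],
    [70,-58,-77,24,28],
    [70,-75,-99,30,35]
  ]
}}

```text
time: 20.17
position: [0.5076, 0.2276, 0.1841]
tool_rot: [-0.866, -3.018, 0.002]
ft_force: [-0.1, -0.3, 0.0]
grip_width: 0.746
grip_force: 0.0
```

Call:
{"op": "arm_command", "data": {
  "motion": [
    [70,-30,-9,9,7],
    [70,-58,-18,18,14],
    [70,-82,-26,27,21],
    [70,-98,-31,32,28],
    [70,-103.4,-32.6,34,35]
  ]
}}

```text
time: 20.58
position: [0.5792, 0.1424, 0.1492]
tool_rot: [-1.742, -2.614, 0.006]
ft_force: [-0.7, -1.0, 0.8]
grip_width: 0.807
grip_force: 0.0
```

Call:
{"op": "arm_command", "data": {
  "motion": [
    [70,0,0,0,7],
    [70,0,0,0,14],
    [70,0,0,0,17.3],
    [70,0,0,0,17.3],
    [70,0,0,0,17.3]
  ]
}}

```text
time: 21.0
position: [0.578, 0.1467, 0.1507]
tool_rot: [-2.1, -2.336, 0.002]
ft_force: [0.3, -0.3, 0.7]
grip_width: 0.806
grip_force: 0.0
```

```bash
python3 - <<'E'
from m import *
st()
im,d=snap('side');P=world('side',d)*1000
for c in((581,148),(587,75.6),(601,9.7)): print('side',bfind(P,c))
print(go([581,148.2,44],6))
E
```

```text
t 21.0 grasp [578.  146.7 155.7] yaw 6.1 tilt [-0.0016 -0.0007] F [ 0.3 -0.3  0.7] w 70.1 gf 0.0 j7 -0.1
side (array([580.8, 148.3,  21.7]), 336)
side (array([585.8,  75.9,  21.5]), 279)
side (array([600. ,   9.6,  21.6]), 240)
(array([  1.1,   3.1, 111.9]), np.float64(0.1))
```

Call:
{"op": "arm_command", "data": {
  "motion": [
    [70,1,3,30,0],
    [70,1,3,65,0],
    [70,1,3,95,0],
    [70,1,3,111,0],
    [70,1,3,111,0]
  ]
}}

```text
time: 21.47
position: [0.5779, 0.1472, 0.036]
tool_rot: [-2.098, -2.333, 0.012]
ft_force: [-1.4, 0.2, -0.3]
grip_width: 0.808
grip_force: 0.0
```

Call:
{"op": "arm_command", "data": {
  "motion": [
    [35,0,0,0,0],
    [35,0,0,0,0],
    [35,0,0,0,0],
    [35,0,0,0,0],
    [35,0,0,0,0]
  ],
  "newtons": 45
}}

```text
time: 21.88
position: [0.5823, 0.1484, 0.042]
tool_rot: [2.102, 2.334, 0.003]
ft_force: [-2.6, -0.9, 2.5]
grip_width: 0.514
grip_force: 4.2
```

Call:
{"op": "arm_command", "data": {
  "motion": [
    [35,0,0,0,0],
    [35,0,0,0,0],
    [35,0,0,0,0]
  ]
}}

```text
time: 22.13
position: [0.5823, 0.1485, 0.042]
tool_rot: [2.102, 2.334, 0.003]
ft_force: [-0.8, -0.2, 6.2]
grip_width: 0.498
grip_force: 44.9
```

```bash
python3 - <<'E'
from m import *
st();print(go([584.5,-229,100],0))
E
```

```text
t 22.13 grasp [582.3 148.4  47. ] yaw 6.0 tilt [0.0016 0.001 ] F [-0.8 -0.2  6.2] w 43.3 gf 44.9 j7 -0.06
(array([-375.6,  -37.1,  -53.3]), np.float64(6.0))
```

Call:
{"op": "arm_command", "data": {
  "motion": [
    [35,0,0,-12,0],
    [35,0,0,-35,0],
    [35,0,0,-62,0],
    [35,0,0,-84,0],
    [35,0,0,-92,0]
  ]
}}

```text
time: 22.55
position: [0.5833, 0.1485, 0.1366]
tool_rot: [2.101, 2.332, 0.008]
ft_force: [0.3, 0.2, -2.3]
grip_width: 0.5
grip_force: 44.9
```

Call:
{"op": "arm_command", "data": {
  "motion": [
    [35,-15,-1.5,0,0],
    [35,-40,-4,0,0],
    [35,-75,-8,0,0],
    [35,-112,-12,0,0],
    [35,-150,-15.5,0,0]
  ]
}}

```text
time: 22.97
position: [0.5799, -0.0048, 0.1308]
tool_rot: [-2.1, -2.334, 0.004]
ft_force: [0.2, 0.1, -2.4]
grip_width: 0.501
grip_force: 44.9
```

Call:
{"op": "arm_command", "data": {
  "motion": [
    [35,-38,-4,0,0],
    [35,-76,-8,0,0],
    [35,-114,-12,0,0],
    [35,-152,-16,0,0],
    [35,-190,-19.7,0,0]
  ]
}}

```text
time: 23.38
position: [0.5797, -0.1963, 0.1308]
tool_rot: [-2.102, -2.332, 0.003]
ft_force: [1.0, -0.5, -1.7]
grip_width: 0.498
grip_force: 44.9
```

Call:
{"op": "arm_command", "data": {
  "motion": [
    [35,-36,-4,0,0],
    [35,-72,-8,0,0],
    [35,-105,-11,0,0],
    [35,-127,-13,0,0],
    [35,-136.8,-14.2,0,0]
  ]
}}

```text
time: 23.8
position: [0.5784, -0.3371, 0.1307]
tool_rot: [-2.109, -2.327, 0.007]
ft_force: [-1.1, -1.0, -2.0]
grip_width: 0.497
grip_force: 44.9
```

```bash
python3 - <<'E'
from m import *
import sys
st();print(go([583,-331,47]))
im,d=snap('side','s6.png');P=world('side',d)*1000
for c in((587,75.6),(601,9.7)): print('side',bfind(P,c))
s=get_state();g=s['position']*1000+[0,0,5]
m=(np.hypot(P[...,0]-g[0],P[...,1]-g[1])<24)&(P[...,2]<g[2]-20);print('bottom z',np.percentile(P[m][:,2],[2,10]),m.sum(),'g',g)
E
```

```text
t 23.8 grasp [ 578.4 -337.1  135.7] yaw 5.6 tilt [-0.004  -0.0025] F [-1.1 -1.  -2. ] w 43.3 gf 44.9 j7 0.78
(array([ 5.8,  5.6, 88.7]), 0)
side (array([586.1,  75.6,  21.8]), 283)
side (array([600.1,  10.8,  21.2]), 248)
bottom z [1.80090129 3.09355623] 337 g [ 578.4498165  -337.27120232  135.82400546]
```

Call:
{"op": "arm_command", "data": {
  "motion": [
    [35,3,4,15,0],
    [35,3,4,40,0],
    [35,3,4,62,0],
    [35,3,4,75,0],
    [35,3,4,75,0]
  ]
}}

```text
time: 24.27
position: [0.5839, -0.3231, 0.0524]
tool_rot: [-2.093, -2.331, 0.002]
ft_force: [-1.1, 1.1, -2.4]
grip_width: 0.495
grip_force: 44.9
```

```bash
python3 - <<'E'
from m import *
st();print(go([583,-331,47]))
im,d=snap('side');P=world('side',d)*1000
g=get_state()['position']*1000+[0,0,5]
m=(np.hypot(P[...,0]-g[0],P[...,1]-g[1])<26)&(P[...,2]>6);print('bottom z',np.percentile(P[m][:,2],[1,5,50]),m.sum())
cv2.imwrite('pics/v6.png',cv2.resize(im[170:270,340:540],(800,400),interpolation=cv2.INTER_CUBIC)[:,:,::-1])
E
```

```text
t 24.27 grasp [ 583.9 -323.2   57.4] yaw 6.2 tilt [-0.0072  0.0051] F [-1.1  1.1 -2.4] w 43.1 gf 44.9 j7 0.8
(array([-7.7, -1.7, 10.4]), 0)
bottom z [17.21680952 21.6697251  72.13060385] 855
```

View pics/v6.png

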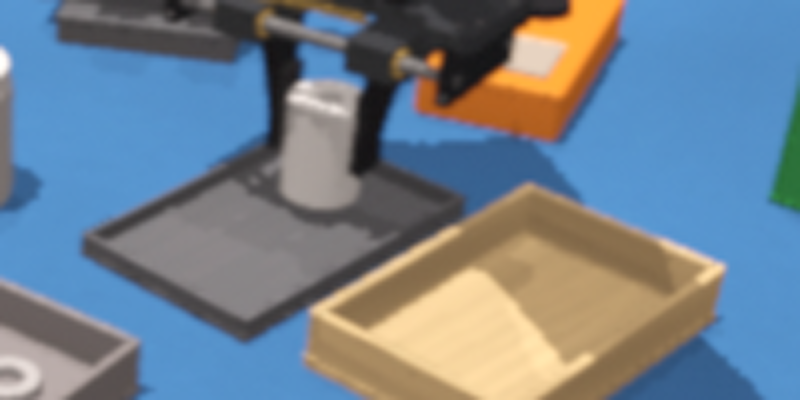

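Bush 1 is held upright just above the tray at crop (320,180). Setting it down gently.

Call:
{"op": "arm_command", "data": {
  "motion": [
    [35,-2,-1,0,0],
    [35,-3,-1,3,0],
    [35,-3,-1,6,0],
    [35,-3,-1,9,0],
    [35,-3,-1,9,0]
  ]
}}

```text
time: 24.73
position: [0.585, -0.3308, 0.0485]
tool_rot: [-2.103, -2.334, -0.0]
ft_force: [-0.2, -0.5, -3.7]
grip_width: 0.502
grip_force: 44.9
```

```bash
python3 - <<'E'
from m import *
st();print(go([583,-331,46]))
E
```

```text
t 24.73 grasp [ 585.  -330.8   53.5] yaw 6.0 tilt [-0.      0.0004] F [-0.2 -0.5 -3.7] w 43.7 gf 44.9 j7 0.8
(array([ 0. , -2. ,  7.5]), 0)
```

Call:
{"op": "arm_command", "data": {
  "motion": [
    [35,0,0,2,0],
    [35,0,0,4,0],
    [35,0,0,6,0],
    [35,0,0,7.5,0],
    [35,0,0,7.5,0]
  ]
}}

```text
time: 25.15
position: [0.5852, -0.3309, 0.0412]
tool_rot: [2.102, 2.334, 0.0]
ft_force: [0.4, -0.8, -2.4]
grip_width: 0.494
grip_force: 44.9
```

```bash
python3 - <<'E'
from m import *
st()
E
```

```text
t 25.15 grasp [ 585.2 -330.9   46.2] yaw 6.0 tilt [0.0001 0.0001] F [ 0.4 -0.8 -2.4] w 43.0 gf 44.9 j7 0.81
```

Call:
{"op": "arm_command", "data": {
  "motion": [
    [60,0,0,0,0],
    [60,0,0,0,0],
    [60,0,0,0,0],
    [60,0,0,0,0],
    [60,0,0,0,0]
  ]
}}

```text
time: 25.57
position: [0.5854, -0.331, 0.0414]
tool_rot: [2.102, 2.334, 0.0]
ft_force: [0.6, 0.6, -0.0]
grip_width: 0.677
grip_force: 0.0
```

Call:
{"op": "arm_command", "data": {
  "motion": [
    [65,0,0,-10,0],
    [65,0,0,-40,0],
    [65,0,0,-75,0],
    [65,0,0,-95,0],
    [65,0,0,-95,0]
  ]
}}

```text
time: 25.98
position: [0.588, -0.3331, 0.1432]
tool_rot: [2.096, 2.327, 0.005]
ft_force: [0.8, -1.6, 0.6]
grip_width: 0.748
grip_force: 0.0
```

```bash
cat >> m.py <<'E'
def scene():
    """all bush-height circles (mm) from both cameras, purple excluded by place"""
    for n in('top','side'):
        im,d=snap(n);P=world(n,d)*1000
        for nm,z in(('bin',65),('tray',64),('crate',66)):
            x0,x1,y0,y1={'bin':(500,690,-130,215),'tray':(515,655,-390,-185),'crate':(365,500,-390,-185)}[nm]
            m=(abs(P[...,2]-z)<4)&(P[...,0]>x0)&(P[...,0]<x1)&(P[...,1]>y0)&(P[...,1]<y1)&(im.min(2)>60)
            k,l,s,c=cv2.connectedComponentsWithStats(m.astype(np.uint8))
            for i in range(1,k):
                if s[i,4]<70: continue
                Q=P[l==i];h=cv2.minEnclosingCircle(Q[:,:2].astype(np.float32));print(n,nm,np.round(h[0],1),round(h[1],1),'z %.1f'%np.median(Q[:,2]),s[i,4])
E
python3 - <<'E'
from m import *
st();scene();print(go([586.4,75.6,140],6))
E
```

```text
t 25.98 grasp [ 587.9 -333.1  148.1] yaw 6.0 tilt [ 0.0094 -0.0043] F [ 0.8 -1.6  0.6] w 65.1 gf 0.0 j7 0.77
top bin [599.8  10.2] 21.6 z 64.1 229
top bin [585.6  75.6] 21.8 z 64.4 232
top tray [ 583.5 -330.2] 22.2 z 63.2 231
side bin [600.1  10.6] 22.8 z 64.8 258
side bin [586.2  76. ] 23.3 z 65.0 290
side tray [ 583.6 -331.2] 22.8 z 63.6 154
(array([404.6,  43. ,   2.7]), np.float64(-0.0))
```

Call:
{"op": "arm_command", "data": {
  "motion": [
    [70,15,2,0,0],
    [70,42,4.5,0,0],
    [70,80,8.5,0,0],
    [70,118,12.5,0,0],
    [70,156,16.5,0,0]
  ]
}}

```text
time: 26.5
position: [0.5838, -0.1708, 0.1344]
tool_rot: [-2.1, -2.332, 0.002]
ft_force: [0.1, 0.5, 0.1]
grip_width: 0.809
grip_force: 0.0
```

Call:
{"op": "arm_command", "data": {
  "motion": [
    [70,38,4,0,0],
    [70,76,8,0,0],
    [70,114,12,0,0],
    [70,152,16,0,0],
    [70,190,20,0,0]
  ]
}}

```text
time: 26.92
position: [0.5834, 0.0203, 0.1347]
tool_rot: [-2.1, -2.334, 0.003]
ft_force: [0.7, 0.3, 0.2]
grip_width: 0.806
grip_force: 0.0
```

Call:
{"op": "arm_command", "data": {
  "motion": [
    [70,36,4,0,0],
    [70,54,6.5,0,0],
    [70,57,6.5,0,0],
    [70,57,6.5,0,0],
    [70,57,6.5,0,0]
  ]
}}

```text
time: 27.33
position: [0.5849, 0.0736, 0.1352]
tool_rot: [-2.102, -2.334, 0.003]
ft_force: [-0.6, -0.4, 0.2]
grip_width: 0.806
grip_force: 0.0
```

```bash
python3 - <<'E'
from m import *
st();scene();print(go([586.1,75.8,47],6))
E
```

```text
t 27.33 grasp [584.9  73.7 140.2] yaw 6.0 tilt [-0.0018 -0.0013] F [-0.6 -0.4  0.2] w 70.1 gf 0.0 j7 0.03
top bin [599.6  10. ] 21.7 z 64.5 232
top tray [ 597.8 -352.5] 22.2 z 63.3 232
side bin [599.    9.7] 22.6 z 64.7 208
side bin [585.5  74.7] 22.8 z 65.0 296
side tray [ 596.7 -352.5] 24.3 z 63.6 147
(array([ 3.5,  1. , 93.7]), np.float64(-0.2))
```

The placed bush was knocked about 25 mm aside, to (597,-352). It is still upright in the tray, so I carry on.

Call:
{"op": "arm_command", "data": {
  "motion": [
    [70,2.5,1,30,0],
    [70,2.5,1,62,0],
    [70,2.5,1,85,0],
    [70,2.5,1,94,0],
    [70,2.5,1,94,0]
  ]
}}

```text
time: 27.85
position: [0.5847, 0.0751, 0.0397]
tool_rot: [-2.104, -2.33, 0.007]
ft_force: [-0.5, 0.7, 0.2]
grip_width: 0.809
grip_force: 0.0
```

Call:
{"op": "arm_command", "data": {
  "motion": [
    [35,0,0,0,0],
    [35,0,0,0,0],
    [35,0,0,0,0],
    [35,0,0,0,0],
    [35,0,0,0,0]
  ]
}}

```text
time: 28.27
position: [0.5872, 0.0771, 0.0433]
tool_rot: [2.102, 2.334, 0.002]
ft_force: [-2.5, 0.4, 2.7]
grip_width: 0.509
grip_force: 4.3
```

Call:
{"op": "arm_command", "data": {
  "motion": [
    [35,0,0,0,0],
    [35,0,0,0,0],
    [35,0,0,0,0]
  ]
}}

```text
time: 28.52
position: [0.5872, 0.0771, 0.0433]
tool_rot: [2.102, 2.334, 0.002]
ft_force: [-0.9, -0.4, 6.4]
grip_width: 0.497
grip_force: 44.9
```

```bash
python3 - <<'E'
from m import *
st();print(go([585.5,-255,100]))
E
```

```text
t 28.52 grasp [587.2  77.1  48.3] yaw 6.0 tilt [0.0013 0.0005] F [-0.9 -0.4  6.4] w 43.2 gf 44.9 j7 0.07
(array([-330.1,  -36.3,  -51.9]), 0)
```

Call:
{"op": "arm_command", "data": {
  "motion": [
    [35,0,0,-12,0],
    [35,0,0,-35,0],
    [35,0,0,-62,0],
    [35,0,0,-84,0],
    [35,0,0,-92,0]
  ]
}}

```text
time: 28.93
position: [0.5884, 0.0771, 0.1379]
tool_rot: [2.101, 2.332, 0.007]
ft_force: [1.4, -0.4, -2.5]
grip_width: 0.5
grip_force: 44.9
```

Call:
{"op": "arm_command", "data": {
  "motion": [
    [35,-15,-1.5,0,0],
    [35,-40,-4,0,0],
    [35,-75,-8,0,0],
    [35,-112,-12,0,0],
    [35,-150,-16,0,0]
  ]
}}

```text
time: 29.35
position: [0.5855, -0.0744, 0.1333]
tool_rot: [-2.099, -2.335, 0.001]
ft_force: [0.6, -0.6, -2.6]
grip_width: 0.5
grip_force: 44.9
```

Call:
{"op": "arm_command", "data": {
  "motion": [
    [35,-38,-4,0,0],
    [35,-76,-8,0,0],
    [35,-114,-12,0,0],
    [35,-145,-16,0,0],
    [35,-167,-19,0,0]
  ]
}}

```text
time: 29.77
position: [0.583, -0.2463, 0.1334]
tool_rot: [-2.107, -2.33, 0.004]
ft_force: [0.3, 0.2, -2.7]
grip_width: 0.502
grip_force: 44.9
```

Call:
{"op": "arm_command", "data": {
  "motion": [
    [35,-9,-1,0,0],
    [35,-13,-1.3,0,0],
    [35,-13,-1.3,0,0],
    [35,-13,-1.3,0,0],
    [35,-13,-1.3,0,0]
  ]
}}

```text
time: 30.18
position: [0.5856, -0.2522, 0.1338]
tool_rot: [-2.098, -2.337, -0.002]
ft_force: [-0.0, 0.4, -3.1]
grip_width: 0.494
grip_force: 44.9
```

```bash
python3 - <<'E'
from m import *
st();print(go([585.5,-255,47.5]));scene()
im,d=snap('side');P=world('side',d)*1000
g=get_state()['position']*1000+[0,0,5]
m=(np.hypot(P[...,0]-g[0],P[...,1]-g[1])<26)&(P[...,2]>30);print('bottom z',np.percentile(P[m][:,2],[0,2,10]),m.sum())
E
```

```text
t 30.18 grasp [ 585.6 -252.2  138.8] yaw 6.2 tilt [-0.0002  0.0018] F [-0.   0.4 -3.1] w 42.9 gf 44.9 j7 0.65
(array([-3. , -0.4, 91.3]), 0)
top bin [599.7  10.3] 21.5 z 64.1 221
side bin [599.2   9.2] 22.9 z 64.9 257
side tray [ 599.7 -351.6] 24.2 z 63.6 146
bottom z [ 95.35285042  98.72789824 108.40145614] 1034
```

Call:
{"op": "arm_command", "data": {
  "motion": [
    [35,0,0,15,0],
    [35,0,0,40,0],
    [35,0,0,62,0],
    [35,0,0,76,0],
    [35,0,0,80,0]
  ]
}}

```text
time: 30.75
position: [0.5833, -0.2534, 0.0513]
tool_rot: [-2.098, -2.332, 0.003]
ft_force: [-1.4, 0.5, -3.4]
grip_width: 0.498
grip_force: 44.9
```

Call:
{"op": "arm_command", "data": {
  "motion": [
    [35,0,0,2,0],
    [35,0,0,4,0],
    [35,0,0,6,0],
    [35,0,0,6,0],
    [35,0,0,6,0]
  ]
}}

```text
time: 31.17
position: [0.5855, -0.2552, 0.049]
tool_rot: [2.102, 2.333, 0.001]
ft_force: [0.0, -0.7, -3.0]
grip_width: 0.501
grip_force: 44.9
```

```bash
python3 - <<'E'
from m import *
st();print(go([585.5,-255,47.3]))
E
```

```text
t 31.17 grasp [ 585.5 -255.2   54. ] yaw 6.0 tilt [ 0.0015 -0.0003] F [ 0.  -0.7 -3. ] w 43.6 gf 44.9 j7 0.69
(array([0.2, 0.1, 6.7]), 0)
```

Then release, rise, and return over bush 3. From (585.5,-255) to (599.5,10) is about x +265 and y -14 in the tool axes.

Call:
{"op": "arm_command", "data": {
  "motion": [
    [35,0,0,2,0],
    [35,0,0,4,0],
    [35,0,0,6,0],
    [35,0,0,6.7,0],
    [35,0,0,6.7,0]
  ]
}}

```text
time: 31.58
position: [0.5851, -0.255, 0.0423]
tool_rot: [-2.102, -2.334, -0.001]
ft_force: [-1.7, 1.4, 4.7]
grip_width: 0.505
grip_force: 44.9
```

Call:
{"op": "arm_command", "data": {
  "motion": [
    [60,0,0,0,0],
    [60,0,0,0,0],
    [60,0,0,0,0],
    [60,0,0,0,0],
    [60,0,0,0,0]
  ]
}}

```text
time: 32.0
position: [0.585, -0.255, 0.0413]
tool_rot: [2.102, 2.334, 0.0]
ft_force: [0.2, 0.5, 1.0]
grip_width: 0.677
grip_force: 0.0
```

Call:
{"op": "arm_command", "data": {
  "motion": [
    [65,0,0,-10,0],
    [65,0,0,-40,0],
    [65,0,0,-75,0],
    [65,0,0,-95,0],
    [65,0,0,-95,0]
  ]
}}

```text
time: 32.42
position: [0.588, -0.2569, 0.143]
tool_rot: [2.097, 2.327, 0.007]
ft_force: [1.0, -1.1, 0.1]
grip_width: 0.746
grip_force: 0.0
```

```bash
python3 - <<'E'
from m import *
st();scene();print(go([599.5,9.8,140],6))
E
```

```text
t 32.42 grasp [ 587.9 -256.9  148. ] yaw 6.0 tilt [ 0.0096 -0.003 ] F [ 1.  -1.1  0.1] w 64.9 gf 0.0 j7 0.65
top bin [599.5   9.8] 21.9 z 64.3 235
top tray [ 584.5 -252.4] 21.4 z 63.1 124
side bin [599.3  10.8] 23.5 z 64.8 254
side tray [ 598.5 -353. ] 24.1 z 63.6 145
side tray [ 584.5 -255.6] 22.6 z 63.6 174
(array([262.2,  41.5,   3. ]), np.float64(-0.0))
```

Call:
{"op": "arm_command", "data": {
  "motion": [
    [70,15,2,0,0],
    [70,42,6.5,0,0],
    [70,80,12.5,0,0],
    [70,118,18.5,0,0],
    [70,156,24.5,0,0]
  ]
}}

```text
time: 32.93
position: [0.5918, -0.0958, 0.135]
tool_rot: [-2.102, -2.332, 0.002]
ft_force: [0.8, -0.5, -0.1]
grip_width: 0.798
grip_force: 0.0
```

Call:
{"op": "arm_command", "data": {
  "motion": [
    [70,38,6,0,0],
    [70,76,12,0,0],
    [70,100,16,0,0],
    [70,106,17,0,0],
    [70,106,17,0,0]
  ]
}}

```text
time: 33.35
position: [0.598, 0.0132, 0.135]
tool_rot: [-2.095, -2.338, 0.002]
ft_force: [-0.1, -0.8, -0.7]
grip_width: 0.803
grip_force: 0.0
```

Call:
{"op": "arm_command", "data": {
  "motion": [
    [70,0,0,0,0],
    [70,0,0,0,0]
  ]
}}

```text
time: 33.52
position: [0.5984, 0.0072, 0.136]
tool_rot: [2.106, 2.331, -0.003]
ft_force: [0.3, -0.6, 0.6]
grip_width: 0.808
grip_force: 0.0
```

```bash
python3 - <<'E'
from m import *
st();scene();print(go([599.5,10.2,47],6))
E
```

```text
t 33.52 grasp [598.4   7.2 141. ] yaw 5.8 tilt [-0.0009 -0.0015] F [ 0.3 -0.6  0.6] w 70.3 gf 0.0 j7 0.16
top tray [ 597.2 -353.3] 22.2 z 63.1 227
top tray [ 584.2 -255.1] 21.8 z 63.2 217
side bin [599.3   9.8] 22.3 z 65.0 257
side tray [ 597.4 -353.8] 23.6 z 63.5 149
side tray [ 583.2 -258.2] 25.5 z 63.6 178
(array([ 2.9,  1.2, 94.3]), np.float64(-0.2))
```

Call:
{"op": "arm_command", "data": {
  "motion": [
    [70,1.5,1,30,0],
    [70,1.5,1,62,0],
    [70,1.5,1,85,0],
    [70,1.5,1,94,0],
    [70,1.5,1,94,0]
  ]
}}

```text
time: 34.03
position: [0.5977, 0.01, 0.0401]
tool_rot: [-2.103, -2.33, 0.006]
ft_force: [0.1, 0.6, 0.2]
grip_width: 0.803
grip_force: 0.0
```

Call:
{"op": "arm_command", "data": {
  "motion": [
    [35,0,0,0,0],
    [35,0,0,0,0],
    [35,0,0,0,0],
    [35,0,0,0,0],
    [35,0,0,0,0]
  ]
}}

```text
time: 34.45
position: [0.6005, 0.0116, 0.0436]
tool_rot: [2.102, 2.334, 0.003]
ft_force: [0.3, 0.3, -0.2]
grip_width: 0.511
grip_force: 0.0
```

Call:
{"op": "arm_command", "data": {
  "motion": [
    [35,0,0,0,0],
    [35,0,0,0,0],
    [35,0,0,0,0]
  ]
}}

```text
time: 34.7
position: [0.6004, 0.0116, 0.0435]
tool_rot: [2.102, 2.334, 0.002]
ft_force: [-0.4, 0.6, 4.9]
grip_width: 0.487
grip_force: 45.0
```

```bash
python3 - <<'E'
from m import *
st();print(go([433,-275,100]))
E
```

```text
t 34.7 grasp [600.4  11.6  48.5] yaw 6.0 tilt [0.0016 0.0004] F [-0.4  0.6  4.9] w 42.4 gf 45.0 j7 0.2
(array([-267.6, -196.4,  -51.9]), 0)
```

Call:
{"op": "arm_command", "data": {
  "motion": [
    [35,0,0,-12,0],
    [35,0,0,-35,0],
    [35,0,0,-62,0],
    [35,0,0,-84,0],
    [35,0,0,-92,0]
  ]
}}

```text
time: 35.12
position: [0.6012, 0.0113, 0.138]
tool_rot: [2.101, 2.332, 0.006]
ft_force: [-0.1, 0.1, -3.2]
grip_width: 0.488
grip_force: 45.0
```

Call:
{"op": "arm_command", "data": {
  "motion": [
    [35,-10,-7.5,0,0],
    [35,-32,-23.5,0,0],
    [35,-60,-44,0,0],
    [35,-90,-66,0,0],
    [35,-120,-88,0,0]
  ]
}}

```text
time: 35.53
position: [0.5216, -0.1185, 0.1323]
tool_rot: [-2.1, -2.333, 0.004]
ft_force: [0.4, -0.5, -2.9]
grip_width: 0.487
grip_force: 45.0
```

Call:
{"op": "arm_command", "data": {
  "motion": [
    [35,-30,-22,0,0],
    [35,-60,-44,0,0],
    [35,-90,-66,0,0],
    [35,-115,-84,0,0],
    [35,-135,-99,0,0]
  ]
}}

```text
time: 35.95
position: [0.4361, -0.2641, 0.1326]
tool_rot: [-2.104, -2.329, 0.003]
ft_force: [0.4, 0.4, -2.4]
grip_width: 0.492
grip_force: 45.0
```

Call:
{"op": "arm_command", "data": {
  "motion": [
    [35,-9,-7,0,0],
    [35,-12.5,-9.3,0,0],
    [35,-12.5,-9.3,0,0],
    [35,-12.5,-9.3,0,0],
    [35,-12.5,-9.3,0,0]
  ]
}}

```text
time: 36.37
position: [0.4333, -0.2731, 0.134]
tool_rot: [-2.098, -2.337, -0.001]
ft_force: [-0.3, 0.5, -3.1]
grip_width: 0.489
grip_force: 45.0
```

```bash
python3 - <<'E'
from m import *
st();print(go([432,-280,49.5]));scene()
im,d=snap('side');P=world('side',d)*1000
g=get_state()['position']*1000+[0,0,5]
m=(np.hypot(P[...,0]-g[0],P[...,1]-g[1])<26)&(P[...,2]>42);print('bottom z',np.percentile(P[m][:,2],[0,2,10]),m.sum())
E
```

```text
t 36.37 grasp [ 433.3 -273.1  139. ] yaw 6.2 tilt [-0.0004  0.0008] F [-0.3  0.5 -3.1] w 42.6 gf 45.0 j7 0.7
(array([-6.8, -2. , 89.5]), 0)
top tray [ 597.4 -353.1] 22.2 z 63.0 241
top tray [ 584.  -254.7] 21.9 z 63.2 219
side tray [ 598.  -352.7] 22.6 z 63.7 147
side tray [ 584.8 -256.4] 22.6 z 63.7 174
bottom z [ 95.21083559  98.97452235 108.17527897] 1293
```

Call:
{"op": "arm_command", "data": {
  "motion": [
    [35,-5,-2,15,0],
    [35,-5,-2,40,0],
    [35,-5,-2,60,0],
    [35,-5,-2,74,0],
    [35,-5,-2,79,0]
  ]
}}

```text
time: 36.93
position: [0.4298, -0.2787, 0.0532]
tool_rot: [-2.098, -2.333, 0.002]
ft_force: [-1.8, 0.1, -1.2]
grip_width: 0.489
grip_force: 45.0
```

Call:
{"op": "arm_command", "data": {
  "motion": [
    [35,0,0,2,0],
    [35,0,0,4,0],
    [35,0,0,4,0],
    [35,0,0,4,0],
    [35,0,0,4,0]
  ]
}}

```text
time: 37.35
position: [0.4316, -0.2805, 0.0523]
tool_rot: [2.101, 2.333, 0.001]
ft_force: [-0.0, 0.5, -2.2]
grip_width: 0.49
grip_force: 45.0
```

```bash
python3 - <<'E'
from m import *
st();print(go([432,-280,49.3]))
E
```

```text
t 37.35 grasp [ 431.6 -280.5   57.3] yaw 6.0 tilt [ 0.0017 -0.0004] F [-0.   0.5 -2.2] w 42.7 gf 45.0 j7 0.8
(array([0.4, 0.4, 8. ]), 0)
```

Call:
{"op": "arm_command", "data": {
  "motion": [
    [35,0,0,2,0],
    [35,0,0,4,0],
    [35,0,0,6,0],
    [35,0,0,7.7,0],
    [35,0,0,7.7,0]
  ]
}}

```text
time: 37.77
position: [0.4309, -0.2802, 0.0445]
tool_rot: [-2.102, -2.334, -0.001]
ft_force: [-3.6, 1.9, 7.3]
grip_width: 0.488
grip_force: 45.0
```

Call:
{"op": "arm_command", "data": {
  "motion": [
    [60,0,0,0,0],
    [60,0,0,0,0],
    [60,0,0,0,0],
    [60,0,0,0,0],
    [60,0,0,0,0]
  ]
}}

```text
time: 38.18
position: [0.431, -0.2802, 0.0437]
tool_rot: [2.102, 2.334, 0.0]
ft_force: [-0.5, -0.1, -0.4]
grip_width: 0.68
grip_force: 0.0
```

Call:
{"op": "arm_command", "data": {
  "motion": [
    [65,0,0,-10,0],
    [65,0,0,-40,0],
    [65,0,0,-75,0],
    [65,0,0,-110,0],
    [65,0,0,-130,0]
  ]
}}

```text
time: 38.6
position: [0.432, -0.2814, 0.1781]
tool_rot: [2.1, 2.33, 0.003]
ft_force: [0.9, 0.1, -0.4]
grip_width: 0.749
grip_force: 0.0
```

```bash
python3 - <<'E'
from m import *
st();scene();print(go([595.8,313.5,200],81))
E
```

```text
t 38.6 grasp [ 432.  -281.4  183.1] yaw 5.9 tilt [ 0.0048 -0.0017] F [ 0.9  0.1 -0.4] w 65.1 gf 0.0 j7 0.68
top tray [ 596.8 -353.2] 22.5 z 63.2 234
top tray [ 584.1 -254.6] 22.1 z 63.4 215
top crate [ 429.4 -280.1] 21.8 z 65.5 223
side tray [ 597.9 -353.5] 21.8 z 63.7 144
side tray [ 582.2 -258.1] 24.7 z 63.6 176
side crate [ 431.2 -281.1] 23.0 z 65.4 218
(array([575.1, 223.6, -16.5]), np.float64(-75.0))
```

Call:
{"op": "arm_command", "data": {
  "motion": [
    [60,15,6,-5,0],
    [60,45,17.5,-10,0],
    [60,80,31,-16,0],
    [60,116,45,-16,0],
    [60,152,59,-16,0]
  ]
}}

```text
time: 39.12
position: [0.4736, -0.1215, 0.1898]
tool_rot: [2.104, 2.333, 0.001]
ft_force: [1.0, -1.0, 0.6]
grip_width: 0.687
grip_force: 0.0
```

Call:
{"op": "arm_command", "data": {
  "motion": [
    [60,37,14.4,0,0],
    [60,74,28.8,0,0],
    [60,111,43.2,0,0],
    [60,148,57.6,0,0],
    [60,185,72,0,0]
  ]
}}

```text
time: 39.53
position: [0.5257, 0.0704, 0.1893]
tool_rot: [-2.102, -2.334, 0.001]
ft_force: [1.7, -0.8, 0.5]
grip_width: 0.692
grip_force: 0.0
```

Call:
{"op": "arm_command", "data": {
  "motion": [
    [60,37,14.4,0,0],
    [60,74,28.8,0,0],
    [60,111,43.2,0,0],
    [60,148,57.6,0,0],
    [60,180,70,0,0]
  ]
}}

```text
time: 39.95
position: [0.5765, 0.2578, 0.1888]
tool_rot: [-2.1, -2.335, 0.001]
ft_force: [0.3, -0.6, 1.2]
grip_width: 0.692
grip_force: 0.0
```

Call:
{"op": "arm_command", "data": {
  "motion": [
    [60,28,11,0,-7],
    [60,48,19,0,-14],
    [60,57,22.6,0,-21],
    [60,57,22.6,0,-28],
    [60,57,22.6,0,-35]
  ]
}}

```text
time: 40.37
position: [0.5927, 0.315, 0.1882]
tool_rot: [-1.292, -2.863, 0.003]
ft_force: [-1.0, -0.6, -0.3]
grip_width: 0.69
grip_force: 0.0
```

Call:
{"op": "arm_command", "data": {
  "motion": [
    [60,0,0,0,-7],
    [60,0,0,0,-14],
    [60,0,0,0,-21],
    [60,0,0,0,-28],
    [60,0,0,0,-35]
  ]
}}

```text
time: 40.78
position: [0.593, 0.3136, 0.1887]
tool_rot: [-0.374, -3.118, 0.002]
ft_force: [-0.2, 1.0, -0.4]
grip_width: 0.687
grip_force: 0.0
```

Call:
{"op": "arm_command", "data": {
  "motion": [
    [60,0,0,0,-5],
    [60,0,0,0,-5],
    [60,0,0,0,-5]
  ]
}}

```text
time: 41.03
position: [0.5932, 0.3136, 0.189]
tool_rot: [-0.251, -3.131, 0.001]
ft_force: [0.1, 0.8, 0.3]
grip_width: 0.69
grip_force: 0.0
```

```bash
python3 - <<'E'
from m import *
st();print(go([595.8,314,92],81))
im,d=snap('side');P=world('side',d)
K=blob(P,(130,170,300,345),(.085,.12))*1000;print(cv2.minEnclosingCircle(K[:,:2].astype(np.float32)),K[:,2].max())
E
```

```text
t 41.03 grasp [593.2 313.6 194. ] yaw 80.8 tilt [-0.0011 -0.0007] F [0.1 0.8 0.3] w 60.0 gf 0.0 j7 0.9
(array([ -2.6,   0.9, 102. ]), np.float64(-0.2))
((593.8809204101562, 314.84307861328125), 15.853202819824219) 105.05206985000044
```

Call:
{"op": "arm_command", "data": {
  "motion": [
    [60,-2,0.5,30,0],
    [60,-2,0.5,60,0],
    [60,-2,0.5,85,0],
    [60,-2,0.5,100,0],
    [60,-2,0.5,101,0]
  ]
}}

```text
time: 41.5
position: [0.5928, 0.3127, 0.0841]
tool_rot: [-0.249, -3.125, 0.007]
ft_force: [-0.5, -0.8, -0.6]
grip_width: 0.692
grip_force: 0.0
```

Call:
{"op": "arm_command", "data": {
  "motion": [
    [20,0,0,0,0],
    [20,0,0,0,0],
    [20,0,0,0,0],
    [20,0,0,0,0],
    [20,0,0,0,0]
  ],
  "newtons": 40
}}

```text
time: 41.92
position: [0.5962, 0.3146, 0.0902]
tool_rot: [0.247, 3.13, 0.002]
ft_force: [0.2, 0.3, -0.2]
grip_width: 0.398
grip_force: 0.0
```

Call:
{"op": "arm_command", "data": {
  "motion": [
    [20,0,0,0,0],
    [20,0,0,0,0],
    [20,0,0,0,0],
    [20,0,0,0,0],
    [20,0,0,0,0]
  ]
}}

```text
time: 42.33
position: [0.5959, 0.3132, 0.0899]
tool_rot: [0.248, 3.131, -0.001]
ft_force: [-2.2, -3.9, 6.8]
grip_width: 0.331
grip_force: 40.0
```

```bash
python3 - <<'E'
from m import *
st()
E
```

```text
t 42.33 grasp [595.9 313.2  94.9] yaw 80.9 tilt [ 0.0006 -0.0009] F [-2.2 -3.9  6.8] w 28.8 gf 40.0 j7 0.91
```

Same grip pose as the first time. Pulling out now; I check the travel before letting it back.

Call:
{"op": "arm_command", "data": {
  "motion": [
    [20,1.5,0,-5,0],
    [20,3,0,-10,0],
    [20,4.5,0,-15,0],
    [20,5.8,0,-19,0],
    [20,6.1,0,-20,0]
  ]
}}

```text
time: 42.75
position: [0.5905, 0.3141, 0.1074]
tool_rot: [0.248, 3.13, -0.001]
ft_force: [9.2, -0.4, -16.2]
grip_width: 0.335
grip_force: 40.0
```

Call:
{"op": "arm_command", "data": {
  "motion": [
    [20,0,0,0,0],
    [20,0,0,0,0],
    [20,0,0,0,0]
  ]
}}

```text
time: 43.0
position: [0.5905, 0.3141, 0.1073]
tool_rot: [0.248, 3.13, -0.002]
ft_force: [6.4, -0.7, -10.6]
grip_width: 0.336
grip_force: 40.0
```

```bash
python3 - <<'E'
from m import *
st()
E
```

```text
t 43.0 grasp [590.5 314.1 112.3] yaw 80.9 tilt [ 0.0017 -0.0011] F [  6.4  -0.7 -10.6] w 29.2 gf 40.0 j7 0.9
```

Call:
{"op": "arm_command", "data": {
  "motion": [
    [20,-2,0,6,0],
    [20,-4,0,13,0],
    [20,-6.1,0,20,0],
    [20,-6.1,0,20,0],
    [20,-6.1,0,20,0]
  ]
}}

```text
time: 43.42
position: [0.5959, 0.3132, 0.0899]
tool_rot: [0.248, 3.132, -0.002]
ft_force: [0.0, -5.3, 4.8]
grip_width: 0.336
grip_force: 40.0
```

Call:
{"op": "arm_command", "data": {
  "motion": [
    [60,0,0,0,0],
    [60,0,0,0,0],
    [60,0,0,0,0],
    [60,0,0,0,0],
    [60,0,0,0,0]
  ]
}}

```text
time: 43.83
position: [0.5948, 0.3154, 0.0886]
tool_rot: [-0.245, -3.131, -0.002]
ft_force: [-0.1, -0.0, 0.2]
grip_width: 0.622
grip_force: 0.0
```

Call:
{"op": "arm_command", "data": {
  "motion": [
    [60,0,0,-20,0],
    [60,0,0,-50,0],
    [60,0,0,-85,0],
    [60,0,0,-110,0],
    [60,0,0,-110,0]
  ]
}}

```text
time: 44.25
position: [0.5982, 0.3164, 0.2061]
tool_rot: [0.245, 3.123, 0.011]
ft_force: [1.2, 0.4, 1.8]
grip_width: 0.688
grip_force: 0.0
```

Call:
{"op": "arm_command", "data": {
  "motion": [
    [60,0,0,0,0],
    [60,0,0,0,0],
    [60,0,0,0,0],
    [60,0,0,0,0]
  ]
}}

```text
time: 44.58
position: [0.5946, 0.3139, 0.1969]
tool_rot: [-0.246, -3.129, 0.002]
ft_force: [0.7, 0.2, -0.9]
grip_width: 0.689
grip_force: 0.0
```

```bash
python3 - <<'E'
from m import *
st();scene();snap('side','end.png')
E
```

```text
t 44.58 grasp [594.6 313.9 201.9] yaw 81.0 tilt [-0.0027 -0.0014] F [ 0.7  0.2 -0.9] w 59.9 gf 0.0 j7 0.9
top tray [ 597.4 -353.1] 22.0 z 63.2 238
top tray [ 584.2 -254.9] 21.9 z 63.5 224
top crate [ 429. -280.] 22.2 z 65.4 242
side tray [ 598.3 -352.2] 22.8 z 63.8 147
side tray [ 584.8 -256.5] 23.3 z 63.4 174
side crate [ 431.7 -280.8] 23.6 z 65.7 212
```

View pics/end.png

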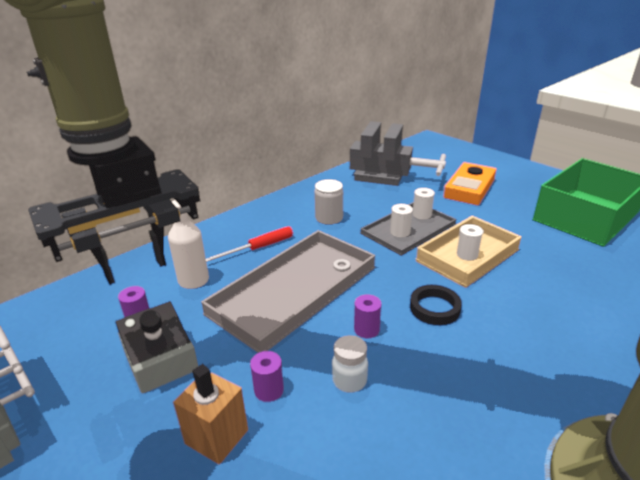

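Final view: two bushes stand in the tray at (402,220) and (424,204), and one in the crate at (470,242). The rod is home at (205,385), the knob is at rest at (151,325), and the other things are where they were.

```bash
python3 -c "
from bench import close_job
print(close_job())"
```

```text
the job is handed in; nothing more can be done
None
```

Job handed in: bushes 1 and 2 read 45 mm of stem showing (30 mm bore, short) and stand in the steel tray, bush 3 read 35 mm (40 mm bore, good) and stands in the crate, place 4 held only the washer, the rod is fully home, and the knob was pulled to its stop and let back both first and last; I didn't see the lamp itself change in the pictures.

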